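# Refill the pantry's slotted jar rack

## Task

Swap the jars in the pantry rack: swing its wire gate fully open, take the empty jars out of the rack and stand them upright on the metal tray, and slide every filled jar standing on the worktop in under the rack's slotted top board, one to a lane, upright and fully back, with its spout facing straight out of the open front. Then swing the gate up over centre so that it stays closed. Do not disturb the other things on the worktop.

Things in the scene. Friction and masses are not known exactly. Their poses are not given: they have to be found in the camera images.
- rack: Fixed wooden jar rack, 135 mm deep, 252 mm wide, 102 mm high, no floor: jars stand on the worktop. Origin on the worktop under its middle; local +x points from its open front to its back, so the front faces local -x. Cheek panels 12 mm thick at local y -120 and +120 mm; a back rail (front face at local x +50 mm, 29 to 51 mm high) stops the jars' bodies.
- slot_mouth (a point): Middle slot's mouth: rack local (-70, 0, 102) mm, top of the board's front edge. The 10 mm top board (underside 92, top 102 mm high) spans rack local x -70 to +65 mm. Three 24 mm wide slots for the jars' necks run through it along local x, from its front edge to x +35 mm, at local y +76, 0, -76 mm. A jar under it can be lifted at most 17 mm.
- gate (a joint): Wire gate across the rack's front. 0 rad = closed: leaning 0.15 rad back over the board's front, in front of the knobs. Grows as it swings forward and down; upright (dead centre) at 0.15, fully open at 1.67, lying level ahead of the front. Over-centre by its weight (0.14 kg, little friction): past dead centre it drops open, behind it it drops closed and stays.
- gate_bar (a point): Middle of the gate's straight steel crossbar (moves with the gate), 10 mm thick, 270 mm long along rack y, on two arms outside the cheeks. Its centre is 124 mm high when closed, 20 mm when open (then 110 mm ahead of the rack's front edge). It can be pinched from above anywhere; being round, it turns between the pads.
- gate_hinge (a point): Middle of the gate's hinge axis (parallel to rack y): rack local (-70, 0, 15) mm. The bar's centre is 110 mm from the axis.
- tray: Fixed aluminium tray, 130 x 260 mm outside (local x by y), rim 14 mm high, 6 mm walls and floor. Origin under its centre. For the empty jars; it has room for three side by side along local y.
- lane1 (a point): Home of the left (+y) lane: the point on the worktop (rack local x +20 mm, y 76 mm) where a jar's origin stands when it is fully back against the rail.
- lane2 (a point): Home of the middle lane: the point on the worktop (rack local x +20 mm, y 0 mm) where a jar's origin stands when it is fully back against the rail.
- lane3 (a point): Home of the right (-y) lane: the point on the worktop (rack local x +20 mm, y -76 mm) where a jar's origin stands when it is fully back against the rail.
- jar_a: A filled jar, on the worktop at the start (two or three are there, the rest None), one rigid piece, 0.34 kg. Glass body 60 mm round, 72 mm high, its 12 mm steel base most of the weight; neck 15 mm thick, 74 to 113 mm high; wooden bar knob 113 to 141 mm high, 36 mm long (local x), gripped across its 14 mm (local y). Origin: centre of the underside, z up.
- jar_a_spout (a point): Tip of the spout of jar_a: 38 mm from the jar's axis along its local -x, 62 mm high. The spout (56 to 68 mm high) reaches out 40 mm from the axis. Above it a small nose on the knob points the same way (27 mm from the axis, 114 to 122 mm high).
- jar_b: A filled jar, on the worktop at the start (two or three are there, the rest None), one rigid piece, 0.34 kg. Glass body 60 mm round, 72 mm high, its 12 mm steel base most of the weight; neck 15 mm thick, 74 to 113 mm high; wooden bar knob 113 to 141 mm high, 36 mm long (local x), gripped across its 14 mm (local y). Origin: centre of the underside, z up.
- jar_b_spout (a point): Tip of the spout of jar_b: 38 mm from the jar's axis along its local -x, 62 mm high. The spout (56 to 68 mm high) reaches out 40 mm from the axis. Above it a small nose on the knob points the same way (27 mm from the axis, 114 to 122 mm high).
- jar_c: A filled jar, on the worktop at the start (two or three are there, the rest None), one rigid piece, 0.34 kg. Glass body 60 mm round, 72 mm high, its 12 mm steel base most of the weight; neck 15 mm thick, 74 to 113 mm high; wooden bar knob 113 to 141 mm high, 36 mm long (local x), gripped across its 14 mm (local y). Origin: centre of the underside, z up.
- jar_c_spout (a point): Tip of the spout of jar_c: 38 mm from the jar's axis along its local -x, 62 mm high. The spout (56 to 68 mm high) reaches out 40 mm from the axis. Above it a small nose on the knob points the same way (27 mm from the axis, 114 to 122 mm high).
- empty_a: An empty jar, standing in the rack at the start (two or three are there, the rest None), 0.3 kg; clear glass, otherwise the same shape, size, origin and axes as the filled jars: bar knob 113 to 141 mm high, 36 mm long (local x) and 14 mm thick (local y), spout to local -x.
- empty_b: An empty jar, standing in the rack at the start (two or three are there, the rest None), 0.3 kg; clear glass, otherwise the same shape, size, origin and axes as the filled jars: bar knob 113 to 141 mm high, 36 mm long (local x) and 14 mm thick (local y), spout to local -x.
- empty_c: An empty jar, standing in the rack at the start (two or three are there, the rest None), 0.3 kg; clear glass, otherwise the same shape, size, origin and axes as the filled jars: bar knob 113 to 141 mm high, 36 mm long (local x) and 14 mm thick (local y), spout to local -x.
- mug: Blue mug, 76 mm wide, 85 mm high; a bystander. Origin under its centre.
- bowl: White bowl, 110 mm wide, 50 mm high; a bystander. Origin under its centre.
- spare_lid: Small brass screw lid, 32 mm wide, 12 mm high, among the filled jars; a bystander. Origin under its centre.
- oil: Green oil bottle, 60 mm wide, 190 mm high; a bystander. Origin under its centre.
- spoon: Wooden spoon lying flat; a bystander. Origin under its centre.
- honey: Honey jar, 64 mm wide, 80 mm high; a bystander. Origin under its centre.
Mind the look-alikes: they are no part of the job. Leave any red or yellow look-alike of the empty_b alone.

How it is judged (in metres and radians):
On the way, in this order (a step that is already met when the one before it is completed fails the run):
1. the gate is swung open (value of joint gate above 1.4 rad), for 0.2 s.
2. every filled jar is home in a lane with its spout to the front, and the empty jars stand on the tray ((horizontal distance between jar_a and lane1 below 0.01 m or horizontal distance between jar_a and lane2 below 0.01 m or horizontal distance between jar_a and lane3 below 0.01 m) and angle between the x axis of each of jar_a, jar_b, jar_c and the x axis of rack, either way round below 0.26 rad and x of each of jar_a_spout, jar_b_spout, jar_c_spout in the frame of rack below 0 m and angle between each of jar_a, jar_b, jar_c, empty_a, empty_b, empty_c's own z axis and vertical below 0.1 rad and height (world z) of each of jar_a, jar_b, jar_c below 0.006 m and linear speed of each of jar_a, jar_b, jar_c, empty_a, empty_b, empty_c below 0.03 m/s and (horizontal distance between jar_b and lane1 below 0.01 m or horizontal distance between jar_b and lane2 below 0.01 m or horizontal distance between jar_b and lane3 below 0.01 m) and (horizontal distance between jar_c and lane1 below 0.01 m or horizontal distance between jar_c and lane2 below 0.01 m or horizontal distance between jar_c and lane3 below 0.01 m) and x of empty_a in the frame of tray between -0.05 and 0.05 m and y of empty_a in the frame of tray between -0.11 and 0.11 m and height (world z) of each of empty_a, empty_b, empty_c below 0.014 m and x of empty_b in the frame of tray between -0.05 and 0.05 m and y of empty_b in the frame of tray between -0.11 and 0.11 m and x of empty_c in the frame of tray between -0.05 and 0.05 m and y of empty_c in the frame of tray between -0.11 and 0.11 m), for 0.2 s.
3. the gate is swung closed (value of joint gate below 0.06 rad), for 0.2 s.
At the end, for the whole second after the job is handed in: Every filled jar stands upright on the worktop within 10 mm of a lane's home point, its spout within 15 degrees of straight out of the rack's front; the empty jars stand upright on the tray's floor inside its rim; the gate is closed (below 0.06 rad); all at rest (all of step 2 and value of joint gate below 0.06 rad); the robot touches nothing.
It fails at once if a bystander is pushed more than 50 mm or tipped over (distance of any of mug, bowl, spare_lid, oil, spoon, honey from where it was at the start of the episode above 0.05 m or angle between any of mug, bowl, spare_lid, oil, honey's own z axis and vertical above 0.6 rad).
Of jar_a, jar_b, jar_c only 2 to 3 are there at a start; the rules pass over those that are not, and their reading is None.
Of empty_a, empty_b, empty_c only 2 to 3 are there at a start; the rules pass over those that are not, and their reading is None.
At some moment in a run one of jar_a, jar_b, jar_c may be knocked a few centimetres aside while the robot is not near it.
It also fails if it takes over 210 s, if anything falls off the work surface, if the arm or the gripper's body presses on something with over 40 N, if the wrist force passes 120 N, or if a joint passes its speed limit or range.

## Robot

A 6-joint arm with a two-finger parallel gripper is mounted at the origin on the work surface. World frame = base frame: x ahead of the robot, y to its left, z up, the work surface at z = 0. Lengths are in m, angles in degrees, forces in N, time in s.
With the tool pointing down it reaches from about 0.4 to 0.825 m from the base axis. Payload 7 kg.
Tool frame: the origin (TCP) lies between the finger pads; the fingertips stand 19 mm ahead of it and the grasp point (between the pads) is the TCP; x points along the fingers, y is the direction in which the jaws open and shut, and the axes are right-handed (so a half turn about x gives the same grasp; the last joint's range is limited). The gripper opens to 88 mm and grips with 3 to 60 N. Pads are 19 mm wide; open, the fingers measure 130 mm over their backs; the gripper's body (78 mm by 193 mm) begins 47 mm behind the grasp point.
Start: joints at [85.606, 20.546, 0.682, 0, -70.136, -16.507], TCP at [0.241, 0.631, 0.246] pointing down, gripper open.
Joint ranges: [-176.03, 176.03], [-82.01, 121.73], [-58.28, 71.71], [-173.87, 95.51], [-174.79, -0.11], [-173.66, 173.66]. Speed limits (degrees/s): [136.94, 136.94, 172.46, 180, 180, 180].

## Interface

Orientations are given as [roll, pitch, yaw] about the fixed x, y, z axes, in that order (R = Rz(yaw) Ry(pitch) Rx(roll)).
In Python, from plant import r gives the robot as it stands.
- The arm moves only by the tool send_rows, never from a script. Its argument "plan" is a list of rows, each a list of 2 entries, a list of its own where there are three numbers: the shift along the tool's x, y, z scaled (see below), then the turn, a rotation vector about the tool's x, y, z scaled (see below). A call has exactly 5 rows; each row is the pose to reach, as a shift and turn from the pose measured when the call began, along the tool's axes at that moment; what a row does not reach only later rows make up. The controller multiplies each number of a shift by 0.15 m and each number of a turn by pi/4 rad. A row lasts 1/10 s, in which the tool goes at most 50 mm and 8.59 degrees, less where a joint would pass 70% of its speed; a pose out of reach is approached as far as the arm can. A call with a number of a shift or a turn outside -1 to 1 is refused whole. A call with a gripper value outside its range is refused whole. "jaw" is the opening, from -1 (shut) to 1 (fully open), so that 0 is half open, set as the call begins (left out, the last holds). The fingers move at their own pace and stop on an object; "force" is the grip in N (left out, the last holds). Time passes only in rows, so rows that repeat a pose let the fingers close, or fill a call up. It gives the time, the measured TCP pose, the force and the opening at its end, in the units of the state.
- r.get_state(): the state, without advancing time (a new reading comes with each control period).
- r.capture(name): name is "side" or "top" or "wrist"; returns a dict with "color" (420x560x3 uint8, red, green, blue), "range_z" (420x560 float32, m along the optical axis (not along the pixel's ray), 0 where there is no reading), "mtx" (3x3 intrinsics, pixels), "pose" (4x4, takes a point from camera to world coordinates). Camera axes: x right, y down, z forward; pixel columns grow to the right and rows downward; lengths in m; the calibration is good to about 2 mm. A picture is of the moment at which its call begins.
- r.close_job(): hands the job in, once; it reports no verdict.
Trained networks look in a picture, given as the dict that the camera call returned (one of the last four; its "shot" number tells which), for a name from the list of things; names that differ only in an ending like _2 or _b are one class to them, and where a whole thing is asked for, a point or a joint stands for the part that bears it (a point fixed in the world has none). Each returns a list of dicts, best first, with "score" (0 to 1); they miss things now and then, are a little off and sometimes report something else, mostly with a low value. They report only what shows in the picture. A call takes as long as a camera call. They do not tell look-alikes from the thing itself.
- r.find_in(picture, target): "uv" ([column, row] in pixels, amid what is visible of it).
- r.trace(picture, target): "mask" (420x560 bool, what is visible of it) and "uv" ([column, row] in pixels, amid what is visible of it).
The state is a dict: "time_s": time; "joints": joint angles; "qd": joint speeds; "joint_torque": joint torques, N m; "tcp_pos": TCP position; "eef_rot": TCP orientation; "contact_force": force on the tool from outside, world axes, zero at the start; "moment": the same for the moment, N m; "gripper_width": finger opening in m.
Only numpy, scipy, OpenCV 4.12 (cv2) and the standard library are available. Lean on these libraries where they do the work, as an engineer would, in place of code of your own. Each camera call takes 0.05 s, during which the arm holds its last target. There are 200 camera calls.

## Working session

There is one attempt and no reset: what is moved stays moved. The work goes in short steps, Python scripts to look and compute and a tool call to move; the robot and the scene stay as the last step left them, time stands still between calls to the robot, and variables do not carry over. Pictures are saved under pics/ and viewed, about 12 in all and at most 16, crops included, and the job is handed in when it is done.

Besides the shell and the picture viewer there is one more tool, called after "Request:" in YAML: its name, and indented under it one key for each argument. send_rows: Moves the arm, as the interface text tells. Its arguments: {"type":"object","properties":{"plan":{"type":"array"},"jaw":{"type":"number"},"force":{"type":"number"}},"required":["plan"]}

```bash
mkdir -p pics; ls; cat > h.py <<'E'
import numpy as np, cv2
from plant import r
from scipy.spatial.transform import Rotation as Ro
def shot(n,save=None):
    p=r.capture(n)
    if save: cv2.imwrite(f'pics/{save}.png',p['color'][:,:,::-1])
    return p
def pts(p):
    z=p['range_z'];v,u=np.mgrid[:z.shape[0],:z.shape[1]]
    K=p['mtx'];c=np.stack([(u-K[0,2])/K[0,0]*z,(v-K[1,2])/K[1,1]*z,z],-1)
    T=p['pose'];w=c@T[:3,:3].T+T[:3,3];w[z==0]=np.nan
    return w
def proj(p,X):
    T=np.linalg.inv(p['pose']);c=np.atleast_2d(X)@T[:3,:3].T+T[:3,3];q=c@p['mtx'].T
    return q[:,:2]/q[:,2:]
def onplane(p,uv,h):
    d=np.linalg.inv(p['mtx'])@[uv[0],uv[1],1];d=p['pose'][:3,:3]@d;o=p['pose'][:3,3]
    return o+d*(h-o[2])/d[2]
E
python3 - <<'E'
from h import *
s=r.get_state();print({k:np.round(v,3).tolist() for k,v in s.items()})
p=shot('top','top0')
print(np.round(p['pose'],3).tolist(),p['mtx'].tolist())
w=pts(p)
for n in ['rack','gate','tray','jar_a','empty_a','mug','bowl','spare_lid','oil','spoon','honey','jar_a_spout']:
    for d in r.trace(p,n):
        m=d['mask'];q=w[m];print(n,round(d['score'],2),np.round(d['uv']),m.sum(),np.round(np.nanmedian(q,0),3),'zmax',np.round(np.nanpercentile(q[:,2],98),3))
q=shot('side','side0')
E
cd pics; python3 -c "
import cv2,numpy as np
a=cv2.imread('top0.png');b=cv2.imread('side0.png');print(a.shape)"
```

```text
pics
{'time_s': 0.0, 'joints': [85.604, 20.592, 0.634, -0.019, -70.135, -16.509], 'qd': [0.031, -0.013, 0.025, 0.008, -0.073, -0.055], 'joint_torque': [-0.001, -58.272, 29.305, 6.997, 0.007, -0.0], 'tcp_pos': [0.241, 0.63, 0.245], 'eef_rot': [95.488, 89.905, -105.423], 'contact_force': [-0.373, 0.34, -0.13], 'moment': [0.022, -0.007, -0.001], 'gripper_width': 0.088}
[[0.002, -0.994, 0.108, 0.435], [-1.0, -0.004, -0.023, 0.059], [0.023, -0.108, -0.994, 1.472], [0.0, 0.0, 0.0, 1.0]] [[446.52464447692995, 0.0, 273.0906098832446], [0.0, 446.52464447692995, 208.9709955960849], [0.0, 0.0, 1.0]]
rack 0.84 [204. 207.] 2837 [0.598 0.242 0.103] zmax 0.131
gate 0.64 [219. 212.] 310 [0.583 0.191 0.127] zmax 0.134
gate 0.2 [336. 192.] 357 [ 0.636 -0.169  0.076] zmax 0.146
tray 0.86 [330. 257.] 3187 [ 0.433 -0.16   0.007] zmax 0.017
jar_a 0.85 [303. 203.] 349 [ 0.603 -0.065  0.076] zmax 0.144
jar_a 0.64 [386. 205.] 417 [ 0.598 -0.334  0.075] zmax 0.144
jar_a 0.59 [334. 191.] 336 [ 0.636 -0.168  0.076] zmax 0.146
empty_a 0.88 [140. 179.] 401 [0.69  0.444 0.076] zmax 0.144
empty_a 0.74 [199. 204.] 3
[... 195 characters left out ...]
 0.078] zmax 0.146
mug 0.67 [303. 150.] 559 [ 0.789 -0.085  0.026] zmax 0.088
bowl 0.88 [354. 155.] 842 [ 0.77  -0.25   0.022] zmax 0.052
bowl 0.49 [198. 205.] 3178 [0.601 0.242 0.102] zmax 0.131
spare_lid 0.18 [336. 192.] 351 [ 0.635 -0.168  0.076] zmax 0.146
oil 0.76 [107. 229.] 525 [0.519 0.531 0.124] zmax 0.192
oil 0.74 [335. 196.] 390 [ 0.637 -0.17   0.075] zmax 0.146
spoon 0.83 [140. 284.] 407 [0.353 0.444 0.014] zmax 0.024
spoon 0.55 [385. 207.] 387 [ 0.596 -0.333  0.075] zmax 0.144
honey 0.6 [425. 234.] 378 [ 0.518 -0.456  0.078] zmax 0.086
jar_a_spout 0.64 [304. 204.] 309 [ 0.602 -0.065  0.076] zmax 0.145
jar_a_spout 0.57 [203. 205.] 3089 [0.601 0.242 0.103] zmax 0.131
(420, 560, 3)
```

View pics/top0.png

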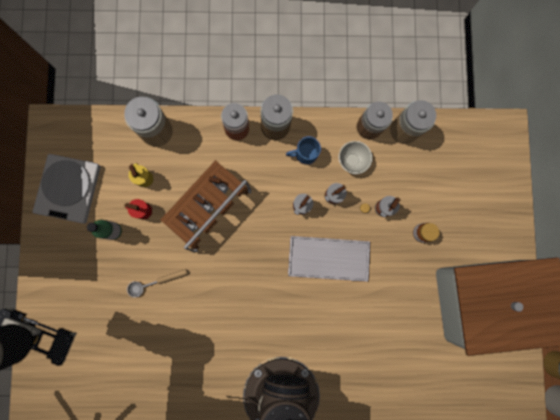

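View pics/side0.png

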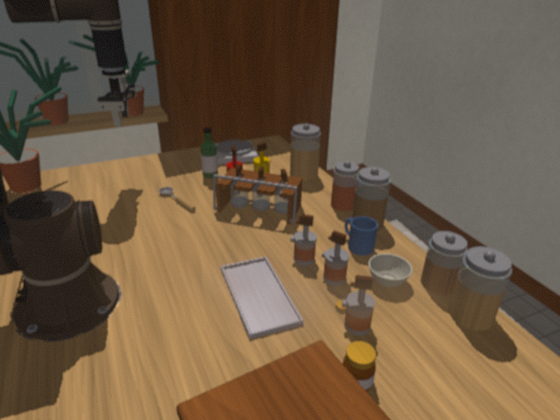

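```bash
cat > m.py <<'E'
from h import *
def rack_fit(p,c=None):
    w=pts(p);m=(abs(w[...,2]-.102)<.004)
    t=r.trace(p,'rack');
    if t: m&=cv2.dilate(t[0]['mask'].astype(np.uint8),np.ones((9,9)))>0
    q=w[m][:,:2].astype(np.float32);q=q[np.linalg.norm(q-np.median(q,0),axis=1)<.16]
    return cv2.minAreaRect(q),len(q)
E
python3 - <<'E'
from m import *
p=shot('top');w=pts(p)
print(rack_fit(p))
m=abs(w[...,2]-.102)<.004
t=r.trace(p,'tray')[0]['mask'];q=w[t];q=q[q[:,2]<.02];print('tray',cv2.minAreaRect(q[:,:2].astype(np.float32)))
hi=((w[...,2]>.119)&(w[...,2]<.15)).astype(np.uint8)
n,L,st,ce=cv2.connectedComponentsWithStats(hi)
for i in range(1,n):
    q=w[L==i]
    if len(q)>5 and q[:,0].min()>.3 and abs(q[:,1]).max()<.62:
        (c,s,a)=cv2.minAreaRect(q[:,:2].astype(np.float32));print(len(q),np.round(ce[i]),np.round(q.mean(0),3),np.round(s,3),round(a,1))
s=r.get_state();R=Ro.from_euler('xyz',s['eef_rot'],degrees=True).as_matrix();print(np.round(R,3))
wp=shot('wrist','wrist0')
T=np.eye(4);T[:3,:3]=R;T[:3,3]=s['tcp_pos'];print(np.round(np.linalg.inv(T)@wp['pose'],3),wp['mtx'][0])
E
```

```text
(((0.5175551772117615, 0.5278701782226562), (0.02098867855966091, 0.056522056460380554), 75.83158111572266), 21)
tray ((0.43390873074531555, -0.16019217669963837), (0.26477015018463135, 0.1318383514881134), 85.59637451171875)
594 [379. 115.] [ 0.876 -0.299  0.134] [0.088 0.086] 8.5
504 [234. 116.] [0.863 0.147 0.142] [0.079 0.083] 9.9
146 [409. 125.] [ 0.843 -0.393  0.136] [0.096 0.039] 44.7
127 [155. 129.] [0.825 0.39  0.135] [0.045 0.107] 38.8
84 [275. 125.] [0.839 0.022 0.135] [0.094 0.036] 84.8
82 [133. 170.] [0.696 0.45  0.137] [0.046 0.016] 20.6
74 [215. 179.] [0.669 0.203 0.137] [0.045 0.014] 78.5
302 [215. 214.] [0.566 0.202 0.128] [0.011 0.275] 48.5
70 [339. 189.] [ 0.64  -0.172  0.138] [0.014 0.045] 29.3
71 [200. 199.] [0.608 0.247 0.138] [0.044 0.014] 61.4
66 [304. 201.] [ 0.605 -0.067  0.138] [0.014 0.044] 54.6
79 [395. 203.] [ 0.6   -0.341  0.136] [0.016 0.044] 56.2
74 [132. 206.] [0.588 0.45  0.138] [0.045 0.014] 75.9
68 [184. 219.] [0.549 0.295 0.139] [0.045 0.013] 63.5
209 [102. 228.] [0.521 0.538 0.131] [0.051 0.054] 89.8
[[ 0.    -0.357 -0.934]
 [ 0.    -0.934  0.357]
 [-1.    -0.    -0.   ]]
[[ 0.001 -0.26   0.966 -0.14 ]
 [ 1.     0.    -0.001  0.001]
 [ 0.     0.966  0.26  -0.068]
 [ 0.     0.     0.     1.   ]] [311.0611524    0.         277.21998044]
```

```bash
cat > pl.py <<'E'
from h import *
def Rt(phi):
    c,s=np.cos(np.radians(phi)),np.sin(np.radians(phi))
    return np.array([[0,c,s],[0,s,-c],[-1,0,0.]])
def cur():
    s=r.get_state();R=Ro.from_euler('xyz',s['eef_rot'],degrees=True).as_matrix()
    return s,np.array(s['tcp_pos']),R
def go(*tg):
    "print numbers of the calls through targets (x,y,z,phi)"
    s,P,R=cur();print('at',np.round(P,4),'phi',round(np.degrees(np.arctan2(R[1,1],R[0,1])),1),'q',np.round(s['joints'],0),'w',round(s['gripper_width'],4),'t',round(s['time_s'],1))
    for x,y,z,f in tg:
        G=np.array([x,y,z]);Q=Rt(f)
        d=R.T@(G-P)/.15;v=Ro.from_matrix(R.T@Q).as_rotvec()/(np.pi/4)
        n=max(1,int(np.ceil(max(abs(d).max(),np.linalg.norm(v)/.95)-1e-6)))
        K=Ro.from_matrix(R.T@Q).as_rotvec()/n;P0=P;
        for i in range(n):
            Rn=Q if i==n-1 else R@Ro.from_rotvec(K).as_matrix();Pn=P0+(G-P0)*(i+1)/n
            print(np.round(R.T@(Pn-P)/.15,3).tolist(),np.round(Ro.from_matrix(R.T@Rn).as_rotvec()/(np.pi/4),3).tolist());P,R=Pn,Rn
O=np.array([.6015,.242]);YAW=48.5
def rk(x,y):
    c,s=np.cos(np.radians(YAW)),np.sin(np.radians(YAW));return O+[(x*c-y*s)/1e3,(x*s+y*c)/1e3]
E
python3 - <<'E'
from pl import *
a=rk(-25,38);go((.241,.63,.30,-110.9),(*a,.28,138.5),(*a,.132,138.5))
E
```

```text
at [0.2408 0.6306 0.2456] phi -110.9 q [ 86.  21.   1.  -0. -70. -17.] w 0.088 t 0.9
[-0.363, 0.003, -0.002] [-0.0, 0.0, 0.0]
[0.044, 0.542, -0.957] [0.819, 0.0, 0.0]
[0.044, -0.141, -1.091] [0.819, 0.0, 0.0]
[0.044, -0.767, -0.788] [0.819, 0.0, 0.0]
[0.987, 0.0, 0.0] [0.0, 0.0, 0.0]
```

Request:
send_rows:
  plan:
    - [[-0.36,0,0],[0,0,0]]
    - [[-0.36,0,0],[0,0,0]]
    - [[-0.36,0,0],[0,0,0]]
    - [[-0.36,0.1,-0.15],[0.15,0,0]]
    - [[-0.36,0.2,-0.3],[0.3,0,0]]
  jaw: -1
  force: 20

```text
time_s: 1.4
tcp_pos: [0.2719, 0.586, 0.2983]
eef_rot: [102.3, 89.9, -112.3]
contact_force: [-0.0, 0.2, -0.5]
gripper_width: 0.0531
```

Request:
send_rows:
  plan:
    - [[0.01,0.06,-0.19],[0.16,0,0]]
    - [[0.02,0.11,-0.38],[0.33,0,0]]
    - [[0.03,0.16,-0.57],[0.49,0,0]]
    - [[0.04,0.2,-0.76],[0.65,0,0]]
    - [[0.04,0.24,-0.92],[0.82,0,0]]

```text
time_s: 1.9
tcp_pos: [0.3657, 0.4765, 0.2916]
eef_rot: [137.0, 89.8, -114.8]
contact_force: [0.3, -0.1, -0.6]
gripper_width: 0.0131
```

```bash
sed -i 's/abs(d).max()/np.linalg.norm(d)/' pl.py; python3 - <<'E'
from pl import *
a=rk(-25,38);go((*a,.28,138.5),(*a,.132,138.5))
E
```

```text
at [0.3657 0.4765 0.2916] phi -161.8 q [ 71.  12.  -5.  -0. -73. -53.] w 0.0131 t 1.9
[0.04, -0.367, -0.92] [0.663, -0.002, -0.0]
[0.039, -0.777, -0.616] [0.663, -0.002, -0.0]
[0.987, 0.0, 0.0] [0.0, 0.0, 0.0]
```

Request:
send_rows:
  plan:
    - [[0.01,-0.07,-0.18],[0.13,0,0]]
    - [[0.02,-0.15,-0.37],[0.27,0,0]]
    - [[0.03,-0.22,-0.55],[0.4,0,0]]
    - [[0.04,-0.3,-0.74],[0.53,0,0]]
    - [[0.04,-0.37,-0.92],[0.66,0,0]]

```text
time_s: 2.4
tcp_pos: [0.4618, 0.3613, 0.2848]
eef_rot: [159.9, 89.8, -121.9]
contact_force: [-1.0, 0.2, 0.1]
gripper_width: 0.0005
```

Request:
send_rows:
  plan:
    - [[0.01,-0.2,-0.16],[0.17,0,0]]
    - [[0.02,-0.4,-0.32],[0.34,0,0]]
    - [[0.03,-0.6,-0.48],[0.52,0,0]]
    - [[0.04,-0.79,-0.64],[0.67,0,0]]
    - [[0.04,-0.79,-0.64],[0.67,0,0]]

```text
time_s: 2.9
tcp_pos: [0.5598, 0.2397, 0.2777]
eef_rot: [-172.4, 89.7, -124.8]
contact_force: [-0.1, 0.9, -0.2]
gripper_width: 0.0004
```

```bash
sed -i 's/abs(d).max()/np.linalg.norm(d)/' pl.py; python3 - <<'E'
from pl import *
a=rk(-25,38);go((*a,.28,138.5),(*a,.132,138.5))
p=shot('wrist','w1');w=pts(p)
m=abs(w[...,2]-.102)<.003;q=w[m][:,:2].astype(np.float32);print(m.sum(),np.median(q,0),cv2.minAreaRect(q))
m=(w[...,2]>.112)&(w[...,2]<.15)
n,L,st,ce=cv2.connectedComponentsWithStats(m.astype(np.uint8))
for i in range(1,n):
    q=w[L==i]
    if len(q)>60:
        (c,s,a)=cv2.minAreaRect(q[:,:2].astype(np.float32));print(len(q),np.round(ce[i]),np.round(c,3),np.round(q.mean(0),3),np.round(s,3),round(a,1))
E
```

```text
at [0.5598 0.2397 0.2777] phi 137.6 q [ 42.  13.  -5.   0. -72. -84.] w 0.0004 t 2.9
[-0.016, 0.055, 0.028] [-0.019, -0.007, 0.001]
[0.987, 0.0, 0.0] [0.0, 0.0, 0.0]
11953 [0.5848671  0.22103915] ((0.6378066539764404, 0.1992914080619812), (0.15682688355445862, 0.4000900089740753), 65.74581146240234)
3063 [246. 173.] [0.566 0.203] [0.565 0.203 0.128] [0.011 0.277] 48.5
290 [322. 219.] [0.541 0.286] [0.541 0.284 0.131] [0.021 0.014] 62.3
227 [245. 221.] [0.599 0.237] [0.598 0.237 0.128] [0.019 0.014] 58.1
117 [165. 225.] [0.663 0.188] [0.662 0.186 0.121] [0.009 0.016] 6.0
512 [ 46. 311.] [0.833 0.166] [0.831 0.166 0.121] [0.049 0.009] 67.5
```

View pics/w1.png

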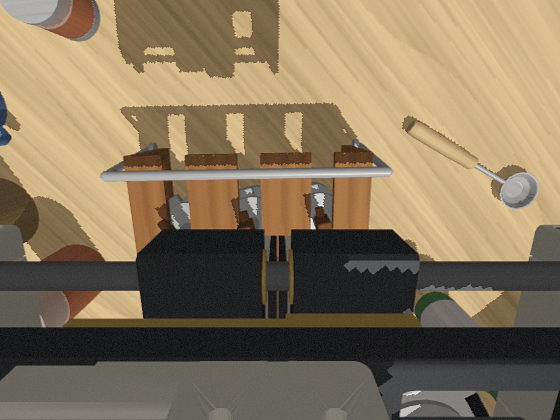

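Request:
send_rows:
  plan:
    - [[0.2,0.05,0.03],[-0.02,-0.01,0]]
    - [[0.4,0.05,0.03],[-0.02,-0.01,0]]
    - [[0.65,0.05,0.03],[-0.02,-0.01,0]]
    - [[0.85,0.05,0.03],[-0.02,-0.01,0]]
    - [[0.97,0.05,0.03],[-0.02,-0.01,0]]

```text
time_s: 3.45
tcp_pos: [0.554, 0.2488, 0.1293]
eef_rot: [142.3, 89.9, -168.8]
contact_force: [0.3, 0.2, 0.5]
gripper_width: 0.0008
```

```bash
python3 - <<'E'
from pl import *
go((*rk(-25,38),.13,138.5),(*rk(-85,38),.132,138.5),(*rk(-85,38),.26,138.5))
E
```

```text
at [0.554  0.2488 0.1293] phi 138.9 q [ 43.  20. -17.  -0. -53. -84.] w 0.0008 t 3.5
[-0.005, -0.014, 0.009] [0.008, -0.001, -0.001]
[-0.013, 0.0, -0.4] [0.0, 0.0, 0.0]
[-0.853, 0.0, 0.0] [0.0, 0.0, 0.0]
```

Request:
send_rows:
  plan:
    - [[-0.01,0,-0.08],[0,0,0]]
    - [[-0.01,0,-0.16],[0,0,0]]
    - [[-0.01,0,-0.24],[0,0,0]]
    - [[-0.01,0,-0.32],[0,0,0]]
    - [[-0.01,0,-0.4],[0,0,0]]

```text
time_s: 3.95
tcp_pos: [0.514, 0.203, 0.1319]
eef_rot: [29.6, 89.9, 78.5]
contact_force: [1.0, -0.8, 0.3]
gripper_width: 0.0001
```

Request:
send_rows:
  plan:
    - [[-0.3,0,0],[0,0,0]]
    - [[-0.6,0,0],[0,0,0]]
    - [[-0.9,0,0],[0,0,0]]
    - [[-0.97,0,0],[0,0,0]]
    - [[-0.97,0,0],[0,0,0]]
  jaw: 0

```text
time_s: 4.45
tcp_pos: [0.5145, 0.2029, 0.2805]
eef_rot: [-4.6, 89.6, 44.3]
contact_force: [0.0, -0.3, -1.3]
gripper_width: 0.0348
```

Request:
send_rows:
  plan:
    - [[0,0,-0.2],[0,0,0]]
    - [[0,0,-0.5],[0,0,0]]
    - [[0,0,-0.8],[0,0,0]]
    - [[0,0,-0.8],[0,0,0]]
    - [[0,0,-0.8],[0,0,0]]

```text
time_s: 4.95
tcp_pos: [0.4345, 0.1115, 0.2793]
eef_rot: [-2.2, 89.6, 46.6]
contact_force: [0.0, 0.1, 0.0]
gripper_width: 0.0439
```

```bash
cat >> pl.py <<'E'
def knobs(p,lo=.119,hi=.15,minpx=25):
    w=pts(p);m=(w[...,2]>lo)&(w[...,2]<hi)
    n,L,st,ce=cv2.connectedComponentsWithStats(m.astype(np.uint8));out=[]
    for i in range(1,n):
        q=w[L==i]
        if len(q)<minpx or not(.3<q[:,0].mean()<.75 and abs(q[:,1].mean())<.5): continue
        (c,s,a)=cv2.minAreaRect(q[:,:2].astype(np.float32))
        if max(s)>.08: print('big',np.round(c,4),np.round(s,3),round(a,1),'z',np.round(np.median(q[:,2]),3)); continue
        if s[1]>s[0]: a+=90
        t=w[L==i];t=t[t[:,2]>.128]   # top part only = bar
        ax=np.array([np.cos(np.radians(a)),np.sin(np.radians(a))])
        l=(q[:,:2]-c)@ax; th=(t[:,:2]-c)@ax if len(t) else l
        print(len(q),np.round(ce[i]),'c',np.round(c,4),'s',np.round(s,3),'long',round(a%180,1),'z',np.round(np.median(q[:,2]),3),'all',np.round([l.min(),l.max()],3),'top',np.round([th.min(),th.max()],3))
E
python3 - <<'E'
from pl import *
print(cur()[1])
p=shot('top','t1');knobs(p)
wp=shot('wrist','w2')
knobs(wp)
w=pts(wp);m=abs(w[...,2]-.102)<.003;q=w[m][:,:2];q=q[np.linalg.norm(q-O,axis=1)<.16].astype(np.float32);print(len(q),cv2.minAreaRect(q))
E
```

```text
[0.43452838 0.11149643 0.27926181]
81 [133. 170.] c [0.6998 0.4526] s [0.046 0.015] long 22.8 z 0.139 all [-0.023  0.023] top [-0.022  0.014]
76 [216. 179.] c [0.6693 0.2001] s [0.045 0.014] long 77.3 z 0.139 all [-0.023  0.023] top [-0.013  0.023]
72 [339. 189.] c [ 0.6404 -0.1721] s [0.014 0.044] long 121.6 z 0.14 all [-0.022  0.022] top [-0.022  0.014]
69 [200. 199.] c [0.6078 0.2465] s [0.045 0.014] long 60.1 z 0.14 all [-0.023  0.023] top [-0.014  0.023]
67 [305. 201.] c [ 0.6039 -0.0662] s [0.014 0.043] long 144.5 z 0.14 all [-0.022  0.022] top [-0.022  0.013]
79 [394. 203.] c [ 0.5982 -0.3407] s [0.014 0.045] long 147.4 z 0.139 all [-0.023  0.023] top [-0.023  0.013]
72 [132. 206.] c [0.5898 0.4551] s [0.044 0.014] long 77.0 z 0.14 all [-0.022  0.022] top [-0.022  0.015]
70 [184. 219.] c [0.5485 0.2941] s [0.044 0.013] long 63.5 z 0.14 all [-0.022  0.022] top [-0.013  0.022]
755 [ 22. 172.] c [ 0.6007 -0.0633] s [0.014 0.044] long 143.5 z 0.139 all [-0.022  0.022] top [-0.016  0.013]
803 ((0.5302126407623291, 0.22294580936431885), (0.017522135749459267, 0.12091249972581863), 48.46146011352539)
```

View pics/w2.png

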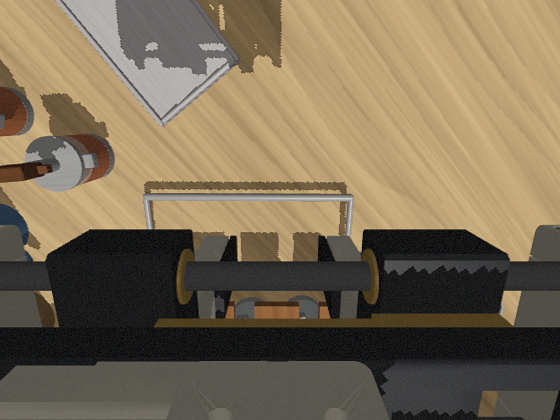

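```bash
python3 - <<'E'
from pl import *
u=np.array([np.cos(np.radians(48.5)),np.sin(np.radians(48.5))])
a=np.array([.6703,.2045]);b=a-.13*u
print(b);go((*a,.24,167.3),(*a,.130,167.3),(*a,.137,167.3),(*b,.137,167.3),(*b,.30,167.3),(.428,-.24,.30,167.3),(.428,-.24,.138,167.3))
E
```

```text
[0.58415939 0.10713576]
at [0.4356 0.1126 0.2792] phi 138.9 q [ 40.  -3. -23.  -0. -69. -81.] w 0.044 t 5.0
[0.136, -0.388, 0.745] [-0.316, 0.004, 0.001]
[0.133, -0.559, 0.627] [-0.316, 0.004, 0.001]
[0.733, 0.0, 0.0] [0.0, 0.0, 0.0]
[-0.047, 0.0, 0.0] [0.0, 0.0, 0.0]
[0.0, 0.418, -0.759] [0.0, 0.0, 0.0]
[-0.543, 0.0, 0.0] [0.0, 0.0, 0.0]
[-0.543, 0.0, 0.0] [0.0, 0.0, 0.0]
[0.0, 0.169, -0.829] [0.0, 0.0, 0.0]
[0.0, 0.169, -0.829] [0.0, 0.0, 0.0]
[0.0, 0.169, -0.829] [0.0, 0.0, 0.0]
[0.54, 0.0, 0.0] [0.0, 0.0, 0.0]
[0.54, 0.0, 0.0] [0.0, 0.0, 0.0]
```

Request:
send_rows:
  plan:
    - [[0.03,-0.08,0.15],[-0.06,0,0]]
    - [[0.05,-0.16,0.3],[-0.13,0,0]]
    - [[0.08,-0.23,0.45],[-0.19,0,0]]
    - [[0.11,-0.31,0.6],[-0.25,0,0]]
    - [[0.14,-0.39,0.75],[-0.32,0,0]]
  jaw: -0.2

```text
time_s: 5.55
tcp_pos: [0.5551, 0.1599, 0.2574]
eef_rot: [-12.7, 89.7, 50.7]
contact_force: [0.3, 0.9, -0.0]
gripper_width: 0.0351
```

Request:
send_rows:
  plan:
    - [[0.05,-0.15,0.16],[-0.1,0,0]]
    - [[0.1,-0.3,0.32],[-0.2,0,0]]
    - [[0.13,-0.45,0.48],[-0.32,0,0]]
    - [[0.13,-0.56,0.63],[-0.32,0,0]]
    - [[0.13,-0.56,0.63],[-0.32,0,0]]

```text
time_s: 6.05
tcp_pos: [0.6751, 0.2084, 0.2343]
eef_rot: [22.1, 89.9, 100.0]
contact_force: [-0.5, 0.1, -1.2]
gripper_width: 0.0349
```

```bash
python3 - <<'E'
from pl import *
a=np.array([.6703,.2045])
go((*a,.130,167.3))
E
```

```text
at [0.6751 0.2084 0.2343] phi 167.8 q [ 33.  24.   4.  -0. -70. -45.] w 0.0349 t 6.0
[0.696, 0.025, -0.033] [0.012, 0.002, -0.001]
```

Request:
send_rows:
  plan:
    - [[0.2,0.02,-0.03],[0.01,0,0]]
    - [[0.4,0.02,-0.03],[0.01,0,0]]
    - [[0.6,0.02,-0.03],[0.01,0,0]]
    - [[0.7,0.02,-0.03],[0.01,0,0]]
    - [[0.7,0.02,-0.03],[0.01,0,0]]

```text
time_s: 6.55
tcp_pos: [0.6698, 0.2043, 0.1261]
eef_rot: [117.4, 89.7, -165.3]
contact_force: [-0.4, 0.6, -0.4]
gripper_width: 0.0349
```

Request:
send_rows:
  plan:
    - [[0,0,0],[0,0,0]]
    - [[0,0,0],[0,0,0]]
    - [[0,0,0],[0,0,0]]
    - [[0,0,0],[0,0,0]]
    - [[-0.04,0,0],[0,0,0]]
  jaw: -1
  force: 40

```text
time_s: 7.05
tcp_pos: [0.6692, 0.2042, 0.1318]
eef_rot: [115.5, 89.6, -167.2]
contact_force: [0.0, -0.8, -3.1]
gripper_width: 0.0139
```

```bash
python3 - <<'E'
from pl import *
u=np.array([np.cos(np.radians(48.5)),np.sin(np.radians(48.5))])
s,P,R=cur();print(s['contact_force'],s['moment'])
a=P[:2];b=a-.13*u
print(b);go((*a,.137,167.3),(*b,.137,167.3),(*b,.28,167.3),(.428,-.24,.28,167.3),(.428,-.24,.138,167.3))
E
```

```text
[ 0.01801356 -0.81774981 -3.14252627] [ 0.03817759  0.00912869 -0.05038242]
[0.58309409 0.10682013]
at [0.6692 0.2042 0.1318] phi 167.3 q [ 33.  28.  -4.  -0. -59. -45.] w 0.0139 t 7.0
[-0.035, 0.0, -0.0] [0.001, -0.003, -0.007]
[0.0, 0.418, -0.759] [0.0, 0.0, 0.0]
[-0.953, 0.0, 0.0] [0.0, 0.0, 0.0]
[0.0, 0.167, -0.828] [0.0, 0.0, 0.0]
[0.0, 0.167, -0.828] [0.0, 0.0, 0.0]
[0.0, 0.167, -0.828] [0.0, 0.0, 0.0]
[0.947, 0.0, 0.0] [0.0, 0.0, 0.0]
```

Request:
send_rows:
  plan:
    - [[-0.02,0.04,-0.08],[0,0,0]]
    - [[-0.02,0.13,-0.23],[0,0,0]]
    - [[-0.02,0.22,-0.4],[0,0,0]]
    - [[-0.02,0.32,-0.58],[0,0,0]]
    - [[-0.02,0.42,-0.76],[0,0,0]]

```text
time_s: 7.55
tcp_pos: [0.5811, 0.1053, 0.1354]
eef_rot: [114.8, 89.6, -167.8]
contact_force: [0.1, -0.1, -3.1]
gripper_width: 0.0134
```

Request:
send_rows:
  plan:
    - [[-0.1,0,0],[0,0,0]]
    - [[-0.3,0,0],[0,0,0]]
    - [[-0.55,0,0],[0,0,0]]
    - [[-0.8,0,0],[0,0,0]]
    - [[-0.97,0,0],[0,0,0]]

```text
time_s: 8.05
tcp_pos: [0.5819, 0.105, 0.2841]
eef_rot: [108.1, 89.7, -174.5]
contact_force: [1.0, -0.1, -2.6]
gripper_width: 0.0135
```

Request:
send_rows:
  plan:
    - [[0,0.02,-0.1],[0,0,0]]
    - [[0,0.06,-0.28],[0,0,0]]
    - [[0,0.1,-0.46],[0,0,0]]
    - [[0,0.14,-0.64],[0,0,0]]
    - [[0,0.17,-0.83],[0,0,0]]

```text
time_s: 8.55
tcp_pos: [0.5273, -0.0125, 0.2832]
eef_rot: [106.2, 89.6, -176.4]
contact_force: [0.4, -0.4, -3.3]
gripper_width: 0.0137
```

Request:
send_rows:
  plan:
    - [[0,0.03,-0.17],[0,0,0]]
    - [[0,0.07,-0.33],[0,0,0]]
    - [[0,0.1,-0.5],[0,0,0]]
    - [[0,0.14,-0.67],[0,0,0]]
    - [[0,0.17,-0.83],[0,0,0]]

```text
time_s: 9.05
tcp_pos: [0.4726, -0.1297, 0.2825]
eef_rot: [101.9, 89.5, 179.2]
contact_force: [0.8, 0.7, -2.5]
gripper_width: 0.0137
```

Request:
send_rows:
  plan:
    - [[0,0.03,-0.2],[0,0,0]]
    - [[0,0.07,-0.4],[0,0,0]]
    - [[0,0.1,-0.6],[0,0,0]]
    - [[0,0.14,-0.75],[0,0,0]]
    - [[0,0.17,-0.83],[0,0,0]]

```text
time_s: 9.55
tcp_pos: [0.4177, -0.2468, 0.2818]
eef_rot: [97.8, 89.4, 175.0]
contact_force: [0.4, 0.1, -3.8]
gripper_width: 0.0138
```

```bash
python3 - <<'E'
from pl import *
go((.428,-.24,.134,167.3))
p=shot('side','s1')
E
```

```text
at [ 0.4177 -0.2468  0.2818] phi 167.2 q [ -7.   1. -19.   0. -70.  -6.] w 0.0138 t 9.6
[0.984, -0.067, 0.061] [-0.003, -0.002, -0.013]
```

View pics/s1.png

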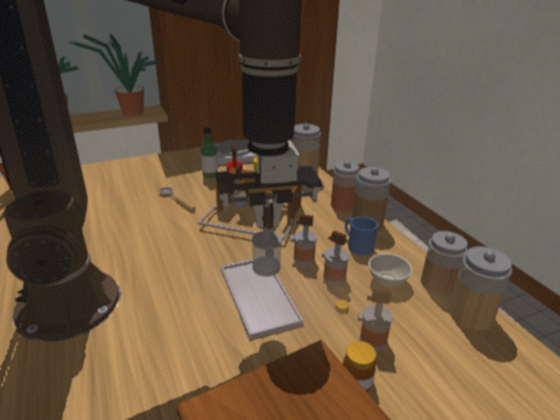

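Request:
send_rows:
  plan:
    - [[0.25,-0.05,0.06],[0,0,-0.01]]
    - [[0.5,-0.07,0.06],[0,0,-0.01]]
    - [[0.75,-0.07,0.06],[0,0,-0.01]]
    - [[0.92,-0.07,0.06],[0,0,-0.01]]
    - [[0.98,-0.07,0.06],[0,0,-0.01]]

```text
time_s: 10.1
tcp_pos: [0.4255, -0.2407, 0.1334]
eef_rot: [112.1, 89.5, -170.7]
contact_force: [-17.8, 5.1, 58.3]
gripper_width: 0.0138
```

```bash
python3 - <<'E'
from pl import *
print(r.get_state()['contact_force']);go((.428,-.24,.133,167.3))
E
```

```text
[-17.75728999   5.08692997  58.26085837]
at [ 0.4255 -0.2407  0.1334] phi 167.2 q [ -6.   9. -31.   0. -50.  -7.] w 0.0138 t 10.1
[0.002, -0.015, 0.009] [-0.002, -0.004, -0.01]
```

Request:
send_rows:
  plan:
    - [[-0.01,0,0],[0,0,0]]
    - [[-0.02,0,0],[0,0,0]]
    - [[-0.02,0,0],[0,0,0]]
    - [[-0.02,0,0],[0,0,0]]
    - [[-0.02,0,0],[0,0,0]]

```text
time_s: 10.6
tcp_pos: [0.4256, -0.2407, 0.1366]
eef_rot: [112.5, 89.6, -170.3]
contact_force: [0.4, -0.5, -3.1]
gripper_width: 0.0141
```

```bash
python3 - <<'E'
from pl import *
print(r.get_state()['contact_force']);go((.428,-.24,.133,167.3))
w=shot('side','s2');
cv2.imwrite('pics/s2.png',cv2.resize(w['color'][180:360,160:420,::-1],None,fx=3,fy=3,interpolation=cv2.INTER_CUBIC))
E
```

```text
[ 0.42871968 -0.51911027 -3.07628537]
at [ 0.4256 -0.2407  0.1366] phi 167.2 q [ -6.   9. -31.   0. -51.  -7.] w 0.0141 t 10.6
[0.024, -0.015, 0.008] [-0.002, -0.004, -0.009]
```

View pics/s2.png

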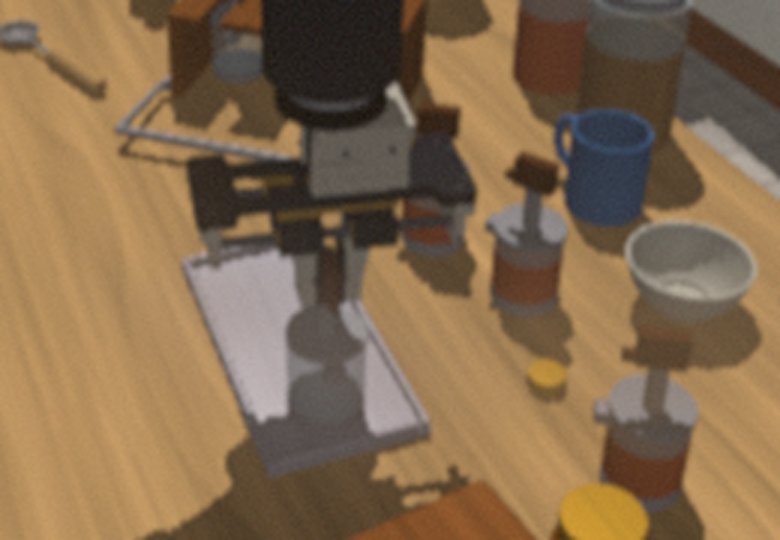

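Request:
send_rows:
  plan:
    - [[0.003,0,0],[0,0,0]]
    - [[0.006,0,0],[0,0,0]]
    - [[0.01,0,0],[0,0,0]]
    - [[0.012,0,0],[0,0,0]]
    - [[0.012,0,0],[0,0,0]]

```text
time_s: 11.15
tcp_pos: [0.4255, -0.2407, 0.1346]
eef_rot: [111.7, 89.5, -171.1]
contact_force: [0.9, -0.1, -3.2]
gripper_width: 0.0138
```

Request:
send_rows:
  plan:
    - [[0,0,0],[0,0,0]]
    - [[0,0,0],[0,0,0]]
    - [[0,0,0],[0,0,0]]
    - [[-0.1,0,0],[0,0,0]]
    - [[-0.2,0,0],[0,0,0]]
  jaw: -0.2

```text
time_s: 11.65
tcp_pos: [0.4256, -0.2407, 0.1649]
eef_rot: [111.3, 89.5, -171.5]
contact_force: [0.5, -0.0, 0.1]
gripper_width: 0.035
```

Request:
send_rows:
  plan:
    - [[-0.25,0,0],[0,0,0]]
    - [[-0.5,0,0],[0,0,0]]
    - [[-0.75,0,0],[0,0,0]]
    - [[-0.85,0,0],[0,0,0]]
    - [[-0.85,0,0],[0,0,0]]

```text
time_s: 12.15
tcp_pos: [0.428, -0.2409, 0.2955]
eef_rot: [143.0, 89.8, -139.8]
contact_force: [-0.1, 0.2, -1.4]
gripper_width: 0.0353
```

```bash
python3 - <<'E'
from pl import *
p=shot('top');knobs(p)
a=np.array([.610,.2504])
go((*rk(-130,-20),.29,150.1),(*a,.25,150.1),(*a,.131,150.1))
E
```

```text
84 [133. 170.] c [0.7001 0.4528] s [0.046 0.015] long 24.6 z 0.139 all [-0.023  0.023] top [-0.023  0.013]
69 [339. 189.] c [ 0.6405 -0.1719] s [0.014 0.044] long 121.1 z 0.14 all [-0.022  0.022] top [-0.022  0.014]
71 [200. 199.] c [0.6081 0.2469] s [0.044 0.014] long 60.3 z 0.14 all [-0.022  0.022] top [-0.014  0.022]
66 [305. 201.] c [ 0.6041 -0.0664] s [0.014 0.043] long 144.4 z 0.14 all [-0.022  0.022] top [-0.022  0.014]
84 [411. 200.] c [ 0.6072 -0.3923] s [0.016 0.043] long 145.3 z 0.139 all [-0.022  0.022] top [-0.022  0.015]
74 [132. 206.] c [0.5897 0.4548] s [0.045 0.014] long 76.6 z 0.14 all [-0.022  0.022] top [-0.022  0.014]
68 [184. 219.] c [0.5488 0.2947] s [0.044 0.013] long 63.3 z 0.14 all [-0.022  0.022] top [-0.014  0.022]
at [ 0.4272 -0.2406  0.2936] phi 167.2 q [ -6.   1. -17.   0. -72.  -7.] w 0.0351 t 12.2
[0.005, -0.041, 0.857] [0.127, -0.002, -0.002]
[0.006, 0.045, 0.857] [0.127, -0.002, -0.002]
[0.007, 0.13, 0.848] [0.127, -0.002, -0.002]
[0.267, -0.065, 0.953] [0.0, 0.0, 0.0]
[0.793, 0.0, 0.0] [0.0, 0.0, 0.0]
```

Request:
send_rows:
  plan:
    - [[0,0,0.17],[0.02,0,0]]
    - [[0,-0.02,0.34],[0.05,0,0]]
    - [[0,-0.03,0.51],[0.08,0,0]]
    - [[0,-0.04,0.68],[0.1,0,0]]
    - [[0,-0.04,0.86],[0.13,0,0]]

```text
time_s: 12.7
tcp_pos: [0.4613, -0.1152, 0.2919]
eef_rot: [121.1, 89.5, -167.6]
contact_force: [-0.3, -1.0, -0.6]
gripper_width: 0.0352
```

Request:
send_rows:
  plan:
    - [[0,0.01,0.17],[0.02,0,0]]
    - [[0,0.02,0.34],[0.05,0,0]]
    - [[0,0.03,0.51],[0.08,0,0]]
    - [[0,0.04,0.68],[0.1,0,0]]
    - [[0,0.05,0.86],[0.13,0,0]]

```text
time_s: 13.2
tcp_pos: [0.4951, 0.0104, 0.2901]
eef_rot: [127.6, 89.4, -167.0]
contact_force: [1.0, 1.0, -0.1]
gripper_width: 0.0352
```

Request:
send_rows:
  plan:
    - [[0,0.03,0.17],[0.02,0,0]]
    - [[0,0.05,0.34],[0.05,0,0]]
    - [[0,0.08,0.51],[0.08,0,0]]
    - [[0,0.1,0.68],[0.1,0,0]]
    - [[0,0.13,0.85],[0.13,0,0]]

```text
time_s: 13.7
tcp_pos: [0.5302, 0.1353, 0.288]
eef_rot: [136.0, 89.3, -164.4]
contact_force: [0.7, -0.2, 0.4]
gripper_width: 0.0353
```

Request:
send_rows:
  plan:
    - [[0.05,-0.01,0.2],[0,0,0]]
    - [[0.1,-0.03,0.4],[0,0,0]]
    - [[0.15,-0.05,0.65],[0,0,0]]
    - [[0.2,-0.06,0.87],[0,0,0]]
    - [[0.25,-0.06,0.95],[0,0,0]]

```text
time_s: 14.2
tcp_pos: [0.6104, 0.2553, 0.2461]
eef_rot: [140.0, 89.1, -160.5]
contact_force: [-0.6, 1.0, -0.2]
gripper_width: 0.0353
```

```bash
python3 - <<'E'
from pl import *
a=np.array([.610,.2504])
go((*a,.131,150.1))
E
```

```text
at [0.6104 0.2553 0.2461] phi 149.6 q [ 39.  20.  -0.  -0. -71. -70.] w 0.0353 t 14.2
[0.767, -0.022, -0.02] [-0.012, -0.015, -0.012]
```

Request:
send_rows:
  plan:
    - [[0.2,-0.02,-0.02],[-0.01,-0.015,-0.01]]
    - [[0.4,-0.02,-0.02],[-0.01,-0.015,-0.01]]
    - [[0.6,-0.02,-0.02],[-0.01,-0.015,-0.01]]
    - [[0.74,-0.02,-0.02],[-0.01,-0.015,-0.01]]
    - [[0.76,-0.02,-0.02],[-0.01,-0.015,-0.01]]

```text
time_s: 14.7
tcp_pos: [0.6075, 0.2489, 0.1279]
eef_rot: [138.8, 89.6, -161.2]
contact_force: [0.4, -0.5, 0.2]
gripper_width: 0.035
```

Request:
send_rows:
  plan:
    - [[0,0,0],[0,0,0]]
    - [[0,0,0],[0,0,0]]
    - [[0,0,0],[0,0,0]]
    - [[0,0,0],[0,0,0]]
    - [[-0.04,0,0],[0,0,0]]
  jaw: -1

```text
time_s: 15.2
tcp_pos: [0.6071, 0.2488, 0.1338]
eef_rot: [137.7, 89.5, -162.4]
contact_force: [-0.1, -0.6, -2.7]
gripper_width: 0.0135
```

```bash
python3 - <<'E'
from pl import *
u=np.array([np.cos(np.radians(48.5)),np.sin(np.radians(48.5))])
s,P,R=cur();print(s['contact_force'])
a=P[:2];b=a-.13*u;g=(.434,-.16)
go((*b,.137,150.1),(*b,.28,150.1),(*g,.28,150.1))
E
```

```text
[-0.12486998 -0.62141703 -2.71892292]
at [0.6071 0.2488 0.1338] phi 150.0 q [ 39.  24.  -9.  -0. -57. -69.] w 0.0135 t 15.2
[-0.015, 0.172, -0.85] [-0.003, -0.008, -0.007]
[-0.953, 0.0, 0.0] [0.0, 0.0, 0.0]
[0.0, -0.177, -0.696] [0.0, 0.0, 0.0]
[0.0, -0.177, -0.696] [0.0, 0.0, 0.0]
[0.0, -0.177, -0.696] [0.0, 0.0, 0.0]
```

Request:
send_rows:
  plan:
    - [[-0.01,0.02,-0.08],[0,0,0]]
    - [[-0.01,0.05,-0.25],[0,0,0]]
    - [[-0.01,0.09,-0.45],[0,0,0]]
    - [[-0.01,0.13,-0.65],[0,0,0]]
    - [[-0.01,0.17,-0.85],[0,-0.01,-0.01]]

```text
time_s: 15.7
tcp_pos: [0.5199, 0.1498, 0.1363]
eef_rot: [-53.6, 89.9, 6.3]
contact_force: [0.3, 0.2, -1.5]
gripper_width: 0.0139
```

Request:
send_rows:
  plan:
    - [[-0.1,0,0],[0,0,0]]
    - [[-0.3,0,0],[0,0,0]]
    - [[-0.55,0,0],[0,0,0]]
    - [[-0.8,0,0],[0,0,0]]
    - [[-0.98,0,0],[0,0,0]]

```text
time_s: 16.2
tcp_pos: [0.5192, 0.1493, 0.2863]
eef_rot: [-39.9, 89.7, 20.1]
contact_force: [-0.2, 0.5, -2.6]
gripper_width: 0.0136
```

Request:
send_rows:
  plan:
    - [[0,-0.02,-0.09],[0,0,0]]
    - [[0,-0.06,-0.23],[0,0,0]]
    - [[0,-0.1,-0.38],[0,0,0]]
    - [[0,-0.14,-0.54],[0,0,0]]
    - [[0,-0.18,-0.7],[0,0,0]]

```text
time_s: 16.7
tcp_pos: [0.4877, 0.0424, 0.2841]
eef_rot: [-34.2, 89.9, 25.8]
contact_force: [-0.9, 0.5, -2.2]
gripper_width: 0.0139
```

Request:
send_rows:
  plan:
    - [[0,-0.03,-0.14],[0,0,0]]
    - [[0,-0.07,-0.28],[0,0,0]]
    - [[0,-0.11,-0.42],[0,0,0]]
    - [[0,-0.14,-0.56],[0,0,0]]
    - [[0,-0.18,-0.7],[0,0,0]]

```text
time_s: 17.2
tcp_pos: [0.4558, -0.064, 0.2822]
eef_rot: [103.2, 89.9, 163.0]
contact_force: [0.4, -0.8, -2.5]
gripper_width: 0.0136
```

Request:
send_rows:
  plan:
    - [[0,-0.03,-0.16],[0,0,0]]
    - [[0,-0.07,-0.32],[0,0,0]]
    - [[0,-0.11,-0.48],[0,0,0]]
    - [[0,-0.14,-0.62],[0,0,0]]
    - [[0,-0.18,-0.7],[0,0,0]]

```text
time_s: 17.7
tcp_pos: [0.4232, -0.1703, 0.2804]
eef_rot: [108.6, 89.7, 168.4]
contact_force: [0.9, -0.1, -3.6]
gripper_width: 0.0137
```

```bash
python3 - <<'E'
from pl import *
go((.434,-.16,.142,150.1),(.434,-.16,.136,150.1))
E
```

```text
at [ 0.4232 -0.1703  0.2804] phi 149.8 q [  3.  -2. -22.  -0. -70. -33.] w 0.0137 t 17.7
[0.923, -0.032, 0.097] [-0.007, -0.002, -0.006]
[0.04, 0.0, 0.0] [0.0, 0.0, 0.0]
```

Request:
send_rows:
  plan:
    - [[0.2,-0.03,0.1],[0,0,0]]
    - [[0.45,-0.03,0.1],[0,0,0]]
    - [[0.7,-0.03,0.1],[0,0,0]]
    - [[0.85,-0.03,0.1],[0,0,0]]
    - [[0.9,-0.03,0.1],[0,0,0]]

```text
time_s: 18.2
tcp_pos: [0.4298, -0.1602, 0.1418]
eef_rot: [114.0, 89.3, 173.7]
contact_force: [0.0, 0.3, -2.3]
gripper_width: 0.0138
```

```bash
python3 - <<'E'
from pl import *
print(cur()[0]['contact_force']);go((.434,-.16,.136,150.1))
E
```

```text
[ 0.02832949  0.27684138 -2.29681783]
at [ 0.4298 -0.1602  0.1418] phi 149.7 q [  4.   6. -33.  -0. -51. -34.] w 0.0138 t 18.2
[0.038, -0.024, 0.016] [-0.009, -0.006, -0.014]
```

Lower, release, rise, then head for the third empty.

Request:
send_rows:
  plan:
    - [[0.01,-0.01,0],[0,0,-0.01]]
    - [[0.02,-0.01,0],[0,0,-0.01]]
    - [[0.03,-0.01,0],[0,0,-0.01]]
    - [[0.038,-0.01,0],[0,0,-0.01]]
    - [[0.038,-0.01,0],[0,0,-0.01]]

```text
time_s: 18.7
tcp_pos: [0.4313, -0.1609, 0.1366]
eef_rot: [152.4, 89.7, -147.9]
contact_force: [0.3, 0.6, -2.5]
gripper_width: 0.0135
```

Request:
send_rows:
  plan:
    - [[0,0,0],[0,0,0]]
    - [[0,0,0],[0,0,0]]
    - [[0,0,0],[0,0,0]]
    - [[-0.1,0,0],[0,0,0]]
    - [[-0.2,0,0],[0,0,0]]
  jaw: -0.2

```text
time_s: 19.2
tcp_pos: [0.4313, -0.1609, 0.1668]
eef_rot: [148.7, 89.7, -151.6]
contact_force: [0.4, 0.4, -0.0]
gripper_width: 0.0349
```

Request:
send_rows:
  plan:
    - [[-0.25,0,0],[0,0,0]]
    - [[-0.5,0,0],[0,0,0]]
    - [[-0.75,0,0],[0,0,0]]
    - [[-0.8,0,0],[0,0,0]]
    - [[-0.8,0,0],[0,0,0]]

```text
time_s: 19.7
tcp_pos: [0.4326, -0.1605, 0.2884]
eef_rot: [-177.8, 89.8, -118.1]
contact_force: [0.2, 0.4, -0.2]
gripper_width: 0.0353
```

```bash
python3 - <<'E'
from pl import *
a=np.array([.5488+.002,.2947+.004])
go((*rk(-120,20),.28,153.3),(*a,.25,153.3),(*a,.131,153.3))
p=shot('top');knobs(p)
E
```

```text
at [ 0.4326 -0.1605  0.2884] phi 149.7 q [  4.  -2. -21.   0. -71. -35.] w 0.0353 t 19.7
[0.017, 0.222, 0.709] [-0.027, -0.001, 0.0]
[0.017, 0.208, 0.713] [-0.027, -0.001, 0.0]
[0.018, 0.193, 0.717] [-0.027, -0.001, 0.0]
[0.2, 0.139, 0.925] [0.0, 0.0, 0.0]
[0.793, 0.0, 0.0] [0.0, 0.0, 0.0]
81 [133. 170.] c [0.6999 0.4526] s [0.044 0.016] long 21.4 z 0.139 all [-0.022  0.022] top [-0.022  0.014]
71 [339. 189.] c [ 0.6402 -0.1716] s [0.014 0.044] long 121.4 z 0.14 all [-0.022  0.022] top [-0.022  0.021]
66 [305. 201.] c [ 0.6045 -0.0667] s [0.014 0.045] long 144.4 z 0.14 all [-0.023  0.023] top [-0.023  0.013]
83 [411. 200.] c [ 0.6073 -0.3915] s [0.014 0.046] long 145.4 z 0.139 all [-0.023  0.023] top [-0.023  0.013]
73 [132. 205.] c [0.59   0.4556] s [0.046 0.014] long 77.1 z 0.14 all [-0.023  0.023] top [-0.022  0.015]
68 [184. 219.] c [0.5488 0.2946] s [0.044 0.013] long 63.6 z 0.14 all [-0.022  0.022] top [-0.013  0.022]
```

Request:
send_rows:
  plan:
    - [[0,0.05,0.14],[0,0,0]]
    - [[0,0.09,0.28],[0,0,0]]
    - [[0,0.13,0.42],[0,0,0]]
    - [[0.02,0.18,0.56],[-0.02,0,0]]
    - [[0.02,0.22,0.7],[-0.03,0,0]]

```text
time_s: 20.25
tcp_pos: [0.4553, -0.0523, 0.2813]
eef_rot: [138.5, 89.5, -160.4]
contact_force: [0.2, 0.2, 0.1]
gripper_width: 0.0351
```

Request:
send_rows:
  plan:
    - [[0,0.05,0.14],[0,0,0]]
    - [[0,0.09,0.28],[0,0,0]]
    - [[0,0.13,0.42],[0,0,0]]
    - [[0.02,0.17,0.56],[-0.02,0,0]]
    - [[0.02,0.21,0.71],[-0.03,0,0]]

```text
time_s: 20.75
tcp_pos: [0.4784, 0.0567, 0.2756]
eef_rot: [137.7, 89.3, -159.9]
contact_force: [-0.0, -0.3, 0.2]
gripper_width: 0.0351
```

Request:
send_rows:
  plan:
    - [[0,0.05,0.14],[0,0,0]]
    - [[0,0.09,0.28],[0,0,0]]
    - [[0,0.13,0.42],[0,0,0]]
    - [[0.02,0.17,0.56],[-0.02,0,0]]
    - [[0.02,0.19,0.71],[-0.03,0,0]]

```text
time_s: 21.25
tcp_pos: [0.5015, 0.1649, 0.2699]
eef_rot: [138.4, 89.1, -157.8]
contact_force: [0.4, -1.3, 0.3]
gripper_width: 0.0353
```

Request:
send_rows:
  plan:
    - [[0.05,0.04,0.2],[0,0,0]]
    - [[0.1,0.08,0.4],[0,0,0]]
    - [[0.15,0.12,0.65],[0,0,0]]
    - [[0.2,0.14,0.83],[0,0,0]]
    - [[0.2,0.14,0.88],[0,0,0]]

```text
time_s: 21.75
tcp_pos: [0.5404, 0.2946, 0.2352]
eef_rot: [142.5, 88.9, -153.6]
contact_force: [1.6, -0.9, -1.3]
gripper_width: 0.0349
```

```bash
python3 - <<'E'
from pl import *
a=np.array([.5488+.002,.2947+.004])
go((*a,.133,153.3))
E
```

```text
at [0.5404 0.2946 0.2352] phi 153.9 q [ 47.  16.  -7.  -0. -68. -72.] w 0.0349 t 21.8
[0.68, -0.058, 0.066] [0.013, -0.019, -0.015]
```

Request:
send_rows:
  plan:
    - [[0.15,-0.06,0.06],[0.01,-0.02,-0.015]]
    - [[0.35,-0.06,0.06],[0.01,-0.02,-0.015]]
    - [[0.55,-0.06,0.06],[0.01,-0.02,-0.015]]
    - [[0.66,-0.06,0.06],[0.01,-0.02,-0.015]]
    - [[0.68,-0.06,0.06],[0.01,-0.02,-0.015]]

```text
time_s: 22.25
tcp_pos: [0.5494, 0.2963, 0.1298]
eef_rot: [157.6, 89.7, -139.0]
contact_force: [-0.9, -0.5, -0.5]
gripper_width: 0.035
```

Request:
send_rows:
  plan:
    - [[0,0,0],[0,0,0]]
    - [[0,0,0],[0,0,0]]
    - [[0,0,0],[0,0,0]]
    - [[0,0,0],[0,0,0]]
    - [[-0.04,0,0],[0,0,0]]
  jaw: -1

```text
time_s: 22.75
tcp_pos: [0.5488, 0.296, 0.1355]
eef_rot: [153.9, 89.6, -142.7]
contact_force: [-0.3, 0.1, -3.5]
gripper_width: 0.0136
```

```bash
python3 - <<'E'
from pl import *
u=np.array([np.cos(np.radians(48.5)),np.sin(np.radians(48.5))])
s,P,R=cur();print(s['contact_force'])
a=P[:2];b=a-.13*u;g=(.440,-.080)
go((*b,.137,153.3),(*b,.28,153.3),(*g,.28,153.3))
E
```

```text
[-0.30765954  0.12936878 -3.50770646]
at [0.5488 0.296  0.1355] phi 153.4 q [ 46.  21. -14.  -0. -55. -73.] w 0.0136 t 22.8
[-0.005, 0.223, -0.838] [0.002, -0.007, -0.004]
[-0.953, 0.0, 0.0] [0.0, 0.0, 0.0]
[0.0, -0.35, -0.864] [0.0, 0.0, 0.0]
[0.0, -0.35, -0.864] [0.0, 0.0, 0.0]
```

Request:
send_rows:
  plan:
    - [[0,0.02,-0.08],[0,0,0]]
    - [[0,0.06,-0.25],[0,0,0]]
    - [[0,0.11,-0.45],[0,0,0]]
    - [[0,0.17,-0.65],[0,0,0]]
    - [[0,0.22,-0.84],[0,0,0]]

```text
time_s: 23.25
tcp_pos: [0.4609, 0.1963, 0.136]
eef_rot: [151.8, 89.6, -144.8]
contact_force: [-0.6, 0.7, -3.5]
gripper_width: 0.0135
```

Request:
send_rows:
  plan:
    - [[-0.1,0,0],[0,0,0]]
    - [[-0.3,0,0],[0,0,0]]
    - [[-0.55,0,0],[0,0,0]]
    - [[-0.8,0,0],[0,0,0]]
    - [[-0.98,0,0],[0,0,0]]

```text
time_s: 23.75
tcp_pos: [0.4613, 0.1964, 0.2855]
eef_rot: [147.5, 89.7, -149.2]
contact_force: [0.3, 0.1, -3.4]
gripper_width: 0.0138
```

Request:
send_rows:
  plan:
    - [[0,-0.04,-0.1],[0,0,0]]
    - [[0,-0.11,-0.28],[0,0,0]]
    - [[0,-0.19,-0.47],[0,0,0]]
    - [[0,-0.27,-0.67],[0,0,0]]
    - [[0,-0.35,-0.86],[0,0,0]]

```text
time_s: 24.25
tcp_pos: [0.4484, 0.0553, 0.2848]
eef_rot: [140.8, 89.6, -155.8]
contact_force: [0.7, 0.3, -4.1]
gripper_width: 0.0137
```

Request:
send_rows:
  plan:
    - [[0,-0.07,-0.17],[0,0,0]]
    - [[0,-0.14,-0.34],[0,0,0]]
    - [[0,-0.21,-0.52],[0,0,0]]
    - [[0,-0.28,-0.7],[0,0,0]]
    - [[0,-0.34,-0.8],[0,0,0]]

```text
time_s: 24.75
tcp_pos: [0.4377, -0.077, 0.284]
eef_rot: [134.4, 89.5, -162.3]
contact_force: [1.1, 0.6, -4.1]
gripper_width: 0.0138
```

```bash
python3 - <<'E'
from pl import *
go((.44,-.08,.147,153.3))
p=shot('side','s3');cv2.imwrite('pics/s3.png',cv2.resize(p['color'][150:360,160:440,::-1],None,fx=2.8,fy=2.8,interpolation=cv2.INTER_CUBIC))
E
```

```text
at [ 0.4377 -0.077   0.284 ] phi 153.3 q [ 16.  -3. -23.   0. -71. -42.] w 0.0138 t 24.8
[0.913, -0.028, -0.006] [-0.0, -0.008, -0.008]
```

View pics/s3.png

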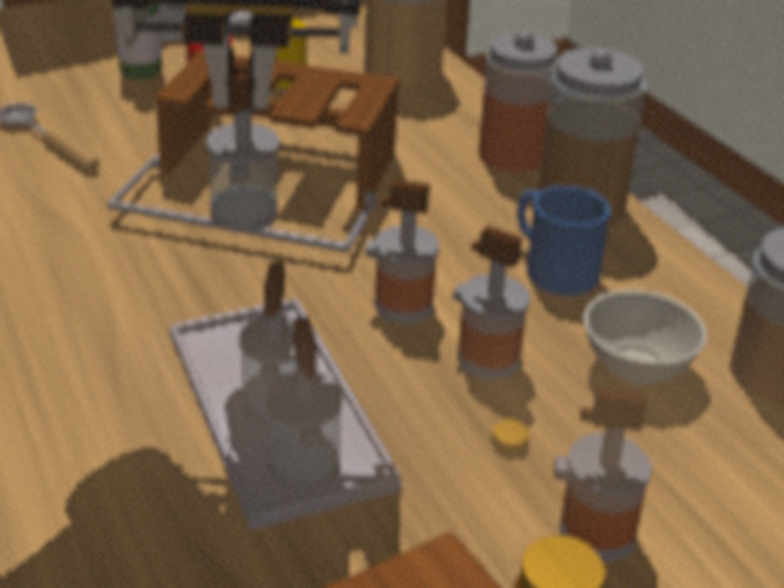

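Request:
send_rows:
  plan:
    - [[0.2,-0.03,0],[0,-0.01,-0.01]]
    - [[0.45,-0.03,0],[0,-0.01,-0.01]]
    - [[0.7,-0.03,0],[0,-0.01,-0.01]]
    - [[0.88,-0.03,0],[0,-0.01,-0.01]]
    - [[0.93,-0.03,0],[0,-0.01,-0.01]]

```text
time_s: 25.3
tcp_pos: [0.437, -0.0816, 0.141]
eef_rot: [124.8, 89.7, -171.9]
contact_force: [0.2, -0.6, -3.3]
gripper_width: 0.0135
```

```bash
python3 - <<'E'
from pl import *
print(cur()[0]['contact_force']);go((.44,-.08,.138,153.3))
E
```

```text
[ 0.15264351 -0.62090305 -3.26133134]
at [ 0.437  -0.0816  0.141 ] phi 153.2 q [ 15.   5. -35.  -0. -50. -42.] w 0.0135 t 25.3
[0.02, -0.013, 0.019] [-0.002, -0.004, -0.005]
```

Request:
send_rows:
  plan:
    - [[0.005,0,0],[0,0,0]]
    - [[0.01,0,0],[0,0,0]]
    - [[0.015,0,0],[0,0,0]]
    - [[0.02,0,0],[0,0,0]]
    - [[0.02,0,0],[0,0,0]]

```text
time_s: 25.8
tcp_pos: [0.4374, -0.0815, 0.1387]
eef_rot: [122.4, 89.8, -174.4]
contact_force: [0.5, -1.2, -3.5]
gripper_width: 0.0137
```

Request:
send_rows:
  plan:
    - [[0,0,0],[0,0,0]]
    - [[0,0,0],[0,0,0]]
    - [[0,0,0],[0,0,0]]
    - [[-0.1,0,0],[0,0,0]]
    - [[-0.2,0,0],[0,0,0]]
  jaw: -0.2

```text
time_s: 26.3
tcp_pos: [0.4374, -0.0815, 0.169]
eef_rot: [126.4, 89.8, -170.3]
contact_force: [0.4, -0.3, -0.2]
gripper_width: 0.0346
```

Request:
send_rows:
  plan:
    - [[-0.25,0,0],[0,0,0]]
    - [[-0.5,0,0],[0,0,0]]
    - [[-0.7,0,0],[0,0,0]]
    - [[-0.7,0,0],[0,0,0]]
    - [[-0.7,0,0],[0,0,0]]

```text
time_s: 26.8
tcp_pos: [0.4381, -0.0813, 0.2745]
eef_rot: [117.0, 89.9, -179.8]
contact_force: [-0.3, -0.1, -0.8]
gripper_width: 0.0353
```

```bash
python3 - <<'E'
from pl import *
p=shot('top','t2');knobs(p)
a=(.607,-.069)
go((*a,.24,234.4),(*a,.132,234.4))
E
```

```text
80 [133. 170.] c [0.7004 0.453 ] s [0.046 0.015] long 23.6 z 0.139 all [-0.023  0.023] top [-0.023  0.014]
69 [339. 189.] c [ 0.6404 -0.1717] s [0.014 0.044] long 120.5 z 0.141 all [-0.022  0.022] top [-0.022  0.014]
66 [304. 201.] c [ 0.6039 -0.0662] s [0.014 0.044] long 144.5 z 0.14 all [-0.022  0.022] top [-0.022  0.013]
86 [411. 200.] c [ 0.6076 -0.3917] s [0.016 0.047] long 143.2 z 0.139 all [-0.023  0.023] top [-0.023  0.017]
72 [132. 206.] c [0.5894 0.4544] s [0.043 0.014] long 77.5 z 0.141 all [-0.022  0.022] top [-0.022  0.015]
at [ 0.4376 -0.0814  0.2736] phi 153.2 q [ 15.  -3. -24.  -0. -69. -42.] w 0.0352 t 26.9
[0.11, -0.486, 0.292] [-0.902, 0.0, -0.003]
[0.111, -0.559, -0.095] [-0.902, 0.0, -0.003]
[0.72, 0.0, 0.0] [0.0, 0.0, 0.0]
```

Request:
send_rows:
  plan:
    - [[0.02,-0.1,0.06],[-0.18,0,0]]
    - [[0.04,-0.2,0.12],[-0.36,0,0]]
    - [[0.06,-0.3,0.18],[-0.54,0,0]]
    - [[0.09,-0.4,0.24],[-0.72,0,0]]
    - [[0.11,-0.49,0.29],[-0.9,0,0]]

```text
time_s: 27.35
tcp_pos: [0.5228, -0.0757, 0.2548]
eef_rot: [82.3, 89.6, -173.7]
contact_force: [-0.3, 0.1, 0.1]
gripper_width: 0.0352
```

Request:
send_rows:
  plan:
    - [[0.02,-0.12,-0.02],[-0.18,0,0]]
    - [[0.04,-0.25,-0.04],[-0.36,0,0]]
    - [[0.06,-0.4,-0.06],[-0.54,0,0]]
    - [[0.09,-0.53,-0.09],[-0.72,0,0]]
    - [[0.11,-0.56,-0.09],[-0.9,0,0]]

```text
time_s: 27.85
tcp_pos: [0.6083, -0.0684, 0.2348]
eef_rot: [43.2, 89.4, -172.0]
contact_force: [-0.2, -0.4, -0.6]
gripper_width: 0.0352
```

```bash
python3 - <<'E'
from pl import *
a=(.607,-.069)
go((*a,.133,234.4))
p=shot('wrist','w3');knobs(p)
E
```

```text
at [ 0.6083 -0.0684  0.2348] phi -125.1 q [ 12.  15.  -8.  -0. -67.  43.] w 0.0352 t 27.9
[0.679, 0.003, -0.001] [0.011, 0.01, -0.01]
1477 [365.  94.] c [ 0.6388 -0.1699] s [0.014 0.045] long 121.4 z 0.141 all [-0.022  0.022] top [-0.022  0.013]
877 [275. 209.] c [ 0.6027 -0.0654] s [0.014 0.045] long 144.8 z 0.141 all [-0.023  0.023] top [-0.022  0.014]
468 [493. 309.] c [ 0.4249 -0.1697] s [0.029 0.015] long 55.2 z 0.146 all [-0.014  0.014] top [-0.013  0.014]
```

Request:
send_rows:
  plan:
    - [[0.15,0,0],[0.01,0.01,-0.01]]
    - [[0.35,0,0],[0.01,0.01,-0.01]]
    - [[0.55,0,0],[0.01,0.01,-0.01]]
    - [[0.66,0,0],[0.01,0.01,-0.01]]
    - [[0.68,0,0],[0.01,0.01,-0.01]]

```text
time_s: 28.4
tcp_pos: [0.6042, -0.0687, 0.129]
eef_rot: [36.5, 89.6, -178.7]
contact_force: [0.4, -0.1, 0.3]
gripper_width: 0.0353
```

Request:
send_rows:
  plan:
    - [[0,0,0],[0,0,0]]
    - [[0,0,0],[0,0,0]]
    - [[0,0,0],[0,0,0]]
    - [[0,0,0],[0,0,0]]
    - [[-0.1,0,0],[0,0,0]]
  jaw: -1
  force: 45

```text
time_s: 28.9
tcp_pos: [0.6026, -0.0687, 0.1423]
eef_rot: [35.4, 89.4, -179.9]
contact_force: [0.5, -0.2, -3.7]
gripper_width: 0.0137
```

```bash
python3 - <<'E'
from pl import *
s,P,R=cur();print(s['contact_force'])
a=P[:2];b=rk(-120,76)
go((*a,.28,234.4),(*b,.28,318.5))
E
```

```text
[ 0.53197907 -0.21931529 -3.7358074 ]
at [ 0.6026 -0.0687  0.1423] phi -125.3 q [ 12.  19. -15.  -0. -56.  43.] w 0.0137 t 28.9
[-0.918, 0.006, 0.008] [0.007, 0.011, -0.008]
[0.0, -0.312, 0.599] [-0.623, 0.0, 0.0]
[0.0, -0.557, 0.382] [-0.623, 0.0, 0.0]
[0.0, -0.671, 0.076] [-0.623, 0.0, 0.0]
```

Request:
send_rows:
  plan:
    - [[-0.15,0,0],[0,0.01,-0.01]]
    - [[-0.35,0,0],[0,0.01,-0.01]]
    - [[-0.6,0,0],[0,0.01,-0.01]]
    - [[-0.8,0,0],[0,0.01,-0.01]]
    - [[-0.92,0,0],[0,0.01,-0.01]]

```text
time_s: 29.4
tcp_pos: [0.6045, -0.0687, 0.2833]
eef_rot: [-109.8, 89.8, 34.9]
contact_force: [1.0, 0.8, -3.9]
gripper_width: 0.0135
```

Request:
send_rows:
  plan:
    - [[0,-0.06,0.1],[-0.12,0,0]]
    - [[0,-0.12,0.23],[-0.25,0,0]]
    - [[0,-0.19,0.36],[-0.37,0,0]]
    - [[0,-0.25,0.48],[-0.5,0,0]]
    - [[0,-0.31,0.6],[-0.62,0,0]]

```text
time_s: 29.9
tcp_pos: [0.5569, 0.0218, 0.2832]
eef_rot: [-128.1, 89.8, 44.7]
contact_force: [0.6, 0.1, -2.8]
gripper_width: 0.0137
```

Request:
send_rows:
  plan:
    - [[0,-0.11,0.08],[-0.12,0,0]]
    - [[0,-0.22,0.15],[-0.25,0,0]]
    - [[0,-0.33,0.23],[-0.37,0,0]]
    - [[0,-0.45,0.3],[-0.5,0,0]]
    - [[0,-0.56,0.38],[-0.62,0,0]]

```text
time_s: 30.4
tcp_pos: [0.51, 0.1129, 0.2833]
eef_rot: [-147.4, 89.8, 53.5]
contact_force: [0.7, -1.3, -3.4]
gripper_width: 0.0137
```

Request:
send_rows:
  plan:
    - [[0,-0.15,0.02],[-0.12,0,0]]
    - [[0,-0.3,0.04],[-0.25,0,0]]
    - [[0,-0.45,0.06],[-0.4,0,0]]
    - [[0,-0.6,0.08],[-0.55,0,0]]
    - [[0,-0.65,0.08],[-0.62,0,0]]

```text
time_s: 30.9
tcp_pos: [0.4627, 0.2009, 0.2835]
eef_rot: [-164.0, 89.8, 65.1]
contact_force: [-0.3, -0.9, -3.9]
gripper_width: 0.0134
```

```bash
python3 - <<'E'
from pl import *
go((*rk(-120,76),.142,-41.5))
E
```

```text
at [0.4627 0.2009 0.2835] phi -40.9 q [ 46.   3. -17.  -0. -70.  93.] w 0.0134 t 30.9
[0.943, 0.006, -0.015] [0.014, -0.005, 0.001]
```

Request:
send_rows:
  plan:
    - [[0.15,0,-0.01],[0.01,0,0]]
    - [[0.4,0,-0.01],[0.01,0,0]]
    - [[0.65,0,-0.01],[0.01,0,0]]
    - [[0.85,0,-0.01],[0.01,0,0]]
    - [[0.94,0,-0.01],[0.01,0,0]]

```text
time_s: 31.4
tcp_pos: [0.462, 0.2011, 0.1396]
eef_rot: [-71.5, 89.9, 157.1]
contact_force: [-0.2, -0.8, -4.5]
gripper_width: 0.0138
```

```bash
python3 - <<'E'
from pl import *
go((*rk(-118,76),.138,-41.5),(*rk(-20,76),.137,-41.5),(*rk(14,76),.137,-41.5))
p=shot('side','s4');cv2.imwrite('pics/s4.png',cv2.resize(p['color'][130:280,170:370,::-1],None,fx=4,fy=4,interpolation=cv2.INTER_CUBIC))
E
```

```text
at [0.462  0.2011 0.1396] phi -41.4 q [ 46.  10. -29.  -0. -51.  93.] w 0.0138 t 31.4
[0.01, 0.009, -0.034] [0.003, 0.001, 0.003]
[0.007, 0.0, -0.653] [0.0, 0.0, 0.0]
[0.0, 0.0, -0.227] [0.0, 0.0, 0.0]
```

View pics/s4.png

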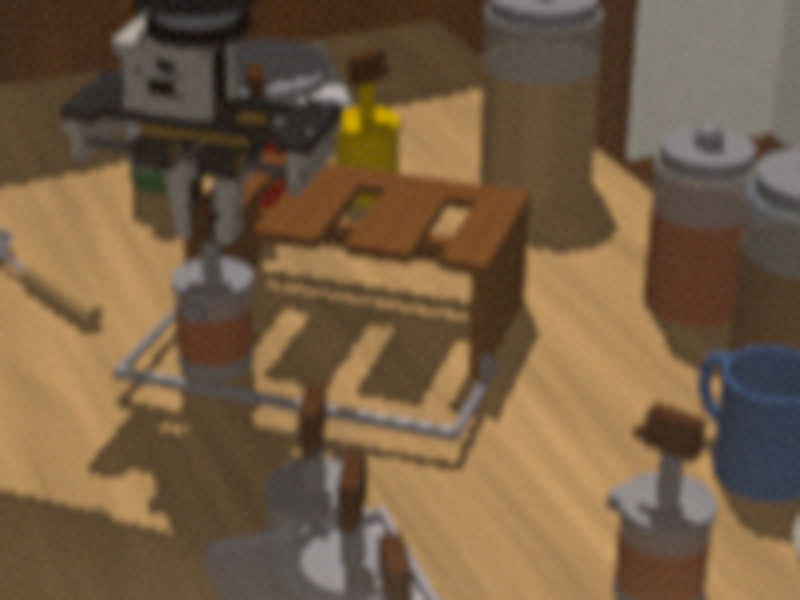

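Request:
send_rows:
  plan:
    - [[0.01,0.01,-0.1],[0,0,0]]
    - [[0.01,0.01,-0.25],[0,0,0]]
    - [[0.01,0.01,-0.4],[0,0,0]]
    - [[0.01,0.01,-0.55],[0,0,0]]
    - [[0.01,0.01,-0.69],[0,0,0]]

```text
time_s: 31.95
tcp_pos: [0.5327, 0.279, 0.1379]
eef_rot: [-78.0, 89.9, 150.6]
contact_force: [-0.8, 1.2, -2.6]
gripper_width: 0.0135
```

```bash
python3 - <<'E'
from pl import *
print(cur()[0]['contact_force']);go((*rk(12,76),.133,-41.5),(*rk(20,76),.133,-41.5))
E
```

```text
[-0.7581303   1.185083   -2.58794349]
at [0.5327 0.279  0.1379] phi -41.4 q [ 46.  19. -17.  -0. -54.  93.] w 0.0135 t 31.9
[0.032, 0.001, -0.199] [0.002, 0.001, 0.003]
[0.0, 0.0, -0.053] [0.0, 0.0, 0.0]
```

Request:
send_rows:
  plan:
    - [[0.01,0,-0.05],[0,0,0]]
    - [[0.02,0,-0.1],[0,0,0]]
    - [[0.03,0,-0.15],[0,0,0]]
    - [[0.035,0,-0.2],[0,0,0]]
    - [[0.035,0,-0.2],[0,0,0]]

```text
time_s: 32.45
tcp_pos: [0.553, 0.3019, 0.1325]
eef_rot: [-82.0, 89.9, 146.6]
contact_force: [0.3, -1.4, -3.5]
gripper_width: 0.0137
```

Request:
send_rows:
  plan:
    - [[0,0,-0.01],[0,0,0]]
    - [[0,0,-0.02],[0,0,0]]
    - [[0,0,-0.03],[0,0,0]]
    - [[0,0,-0.035],[0,0,0]]
    - [[0,0,-0.035],[0,0,0]]

```text
time_s: 32.95
tcp_pos: [0.5565, 0.3059, 0.1326]
eef_rot: [-85.6, 89.9, 143.0]
contact_force: [-0.0, 0.5, -3.8]
gripper_width: 0.0141
```

```bash
python3 - <<'E'
from pl import *
s,P,R=cur();print(s['contact_force'],R.T@s['contact_force']);go((*rk(19,76),.1315,-41.5))
E
```

```text
[-0.00866937  0.47460821 -3.83077245] [ 3.83142876 -0.31163608 -0.35097336]
at [0.5565 0.3059 0.1326] phi -41.4 q [ 46.  22. -13.  -0. -55.  92.] w 0.0141 t 33.0
[0.007, 0.001, -0.006] [0.002, 0.0, 0.003]
```

Request:
send_rows:
  plan:
    - [[0.005,0,-0.005],[0,0,0]]
    - [[0.01,0,-0.01],[0,0,0]]
    - [[0.015,0,-0.015],[0,0,0]]
    - [[0.015,0,-0.015],[0,0,0]]
    - [[0.015,0,-0.015],[0,0,0]]

```text
time_s: 33.45
tcp_pos: [0.5579, 0.3075, 0.1302]
eef_rot: [-77.3, 89.9, 151.3]
contact_force: [0.6, -0.7, -4.1]
gripper_width: 0.0138
```

```bash
python3 - <<'E'
from pl import *
s,P,R=cur();print(s['contact_force'],R.T@s['contact_force']);go((*rk(20,76),.1305,-41.5))
E
```

```text
[ 0.63727062 -0.74987751 -4.09801425] [4.09584612 0.98329857 0.13899428]
at [0.5579 0.3075 0.1302] phi -41.4 q [ 46.  22. -13.  -0. -55.  92.] w 0.0138 t 33.5
[-0.002, 0.0, 0.001] [0.002, 0.001, 0.003]
```

Request:
send_rows:
  plan:
    - [[0.002,0,-0.005],[0,0,0]]
    - [[0.004,0,-0.01],[0,0,0]]
    - [[0.004,0,-0.015],[0,0,0]]
    - [[0.004,0,-0.015],[0,0,0]]
    - [[0.004,0,-0.015],[0,0,0]]

```text
time_s: 33.95
tcp_pos: [0.5584, 0.308, 0.1298]
eef_rot: [-34.2, 89.8, -165.6]
contact_force: [-5.0, -3.4, 2.5]
gripper_width: 0.0137
```

```bash
python3 - <<'E'
from pl import *
s,P,R=cur();print(s['contact_force'],R.T@s['contact_force']);go((*rk(20,76),.1305,-41.5))
E
```

```text
[-4.98215244 -3.43755341  2.53661686] [-2.51315689 -1.46957937  5.88195719]
at [0.5584 0.308  0.1298] phi -41.4 q [ 46.  22. -12.  -0. -55.  92.] w 0.0137 t 34.0
[-0.005, 0.0, 0.006] [0.002, 0.004, 0.003]
```

Request:
send_rows:
  plan:
    - [[0,0,0],[0,0,0]]
    - [[0,0,0],[0,0,0]]
    - [[0,0,0],[0,0,0]]
    - [[-0.1,0,0],[0,0,0]]
    - [[-0.2,0,0],[0,0,0]]
  jaw: -0.2

```text
time_s: 34.45
tcp_pos: [0.5587, 0.3082, 0.1599]
eef_rot: [-31.3, 89.8, -162.7]
contact_force: [-0.1, 0.6, 0.2]
gripper_width: 0.0349
```

Request:
send_rows:
  plan:
    - [[-0.25,0,0],[0,0,0]]
    - [[-0.5,0,0],[0,0,0]]
    - [[-0.65,0,0],[0,0,0]]
    - [[-0.65,0,0],[0,0,0]]
    - [[-0.65,0,0],[0,0,0]]

```text
time_s: 34.95
tcp_pos: [0.5593, 0.3087, 0.258]
eef_rot: [-55.1, 89.8, 173.5]
contact_force: [-0.5, -0.4, -0.8]
gripper_width: 0.0353
```

```bash
python3 - <<'E'
from pl import *
a=(.6415,-.174)
go((*a,.25,211.1))
p=shot('wrist','w4');knobs(p)
E
```

```text
at [0.5593 0.3087 0.258 ] phi -41.4 q [ 46.  17.  -3.  -0. -70.  92.] w 0.0353 t 35.0
[0.013, 0.635, 0.513] [0.597, 0.001, 0.0]
[0.012, 0.798, 0.171] [0.597, 0.001, 0.0]
[0.013, 0.789, -0.209] [0.597, 0.001, 0.0]
[0.013, 0.61, -0.543] [0.597, 0.001, 0.0]
1257 [183.  39.] c [0.589  0.4576] s [0.045 0.014] long 77.2 z 0.141 all [-0.023  0.023] top [-0.023  0.013]
773 [277. 202.] c [0.5546 0.3057] s [0.045 0.014] long 48.9 z 0.141 all [-0.022  0.022] top [-0.013  0.022]
```

Request:
send_rows:
  plan:
    - [[0,0.12,0.1],[0.12,0,0]]
    - [[0,0.25,0.2],[0.24,0,0]]
    - [[0,0.38,0.3],[0.36,0,0]]
    - [[0,0.5,0.4],[0.48,0,0]]
    - [[0.01,0.63,0.51],[0.6,0,0]]

```text
time_s: 35.5
tcp_pos: [0.579, 0.1876, 0.2542]
eef_rot: [-3.0, 89.6, -161.6]
contact_force: [-0.3, 0.8, -0.3]
gripper_width: 0.0351
```

Request:
send_rows:
  plan:
    - [[0,0.16,0.03],[0.12,0,0]]
    - [[0,0.32,0.07],[0.24,0,0]]
    - [[0,0.48,0.1],[0.36,0,0]]
    - [[0,0.64,0.14],[0.48,0,0]]
    - [[0.01,0.8,0.17],[0.6,0,0]]

```text
time_s: 36.0
tcp_pos: [0.5987, 0.0654, 0.2515]
eef_rot: [24.7, 89.5, -161.1]
contact_force: [0.4, -0.4, -0.1]
gripper_width: 0.035
```

Request:
send_rows:
  plan:
    - [[0,0.16,-0.04],[0.12,0,0]]
    - [[0,0.32,-0.08],[0.24,0,0]]
    - [[0,0.48,-0.12],[0.36,0,0]]
    - [[0,0.64,-0.16],[0.48,0,0]]
    - [[0.01,0.79,-0.21],[0.6,0,0]]

```text
time_s: 36.5
tcp_pos: [0.6176, -0.0568, 0.2489]
eef_rot: [50.2, 89.4, -162.9]
contact_force: [1.1, -1.1, -0.1]
gripper_width: 0.0351
```

Request:
send_rows:
  plan:
    - [[0,0.14,-0.12],[0.12,0,0]]
    - [[0,0.28,-0.24],[0.24,0,0]]
    - [[0,0.42,-0.36],[0.4,0,0]]
    - [[0,0.55,-0.48],[0.55,0,0]]
    - [[0.01,0.58,-0.52],[0.6,0,0]]

```text
time_s: 37.0
tcp_pos: [0.6351, -0.1745, 0.2459]
eef_rot: [75.3, 89.3, -165.1]
contact_force: [0.5, -0.3, -1.3]
gripper_width: 0.0351
```

```bash
python3 - <<'E'
from pl import *
p=shot('wrist','w5');knobs(p)
a=(.6415,-.174)
go((*a,.133,211.1))
E
```

```text
70 [460.   2.] c [ 0.5888 -0.3776] s [0.009 0.004] long 27.8 z 0.122 all [-0.005  0.005] top [-0.005  0.005]
820 [267. 202.] c [ 0.6389 -0.1705] s [0.014 0.045] long 121.4 z 0.141 all [-0.022  0.022] top [-0.022  0.013]
847 [516. 248.] c [ 0.4281 -0.2462] s [0.043 0.008] long 66.0 z 0.13 all [-0.021  0.021] top [-0.02  0.02]
at [ 0.6352 -0.1742  0.2455] phi -150.4 q [  2.  19.  -1.   0. -70.  28.] w 0.0351 t 37.0
[0.749, -0.046, -0.022] [-0.033, 0.005, -0.015]
```

Request:
send_rows:
  plan:
    - [[0.15,-0.045,-0.02],[-0.03,0,-0.015]]
    - [[0.4,-0.045,-0.02],[-0.03,0,-0.015]]
    - [[0.6,-0.045,-0.02],[-0.03,0,-0.015]]
    - [[0.73,-0.045,-0.02],[-0.03,0,-0.015]]
    - [[0.75,-0.045,-0.02],[-0.03,0,-0.015]]

```text
time_s: 37.55
tcp_pos: [0.6391, -0.1728, 0.1291]
eef_rot: [34.1, 89.5, 155.2]
contact_force: [-0.3, -0.1, 0.5]
gripper_width: 0.0351
```

Request:
send_rows:
  plan:
    - [[0,0,0],[0,0,0]]
    - [[0,0,0],[0,0,0]]
    - [[0,0,0],[0,0,0]]
    - [[0,0,0],[0,0,0]]
    - [[-0.1,0,0],[0,0,0]]
  jaw: -1

```text
time_s: 38.05
tcp_pos: [0.6376, -0.1724, 0.1426]
eef_rot: [37.9, 89.3, 158.9]
contact_force: [-0.8, -0.2, -4.4]
gripper_width: 0.0137
```

```bash
python3 - <<'E'
from pl import *
s,P,R=cur();print(s['contact_force'])
a=P[:2];b=rk(-120,0)
go((*a,.28,211.1),(*b,.28,318.5))
E
```

```text
[-0.82525674 -0.1679186  -4.42558239]
at [ 0.6376 -0.1724  0.1426] phi -149.0 q [  2.  24.  -8.  -0. -59.  30.] w 0.0137 t 38.0
[-0.916, 0.007, 0.009] [-0.001, 0.013, -0.01]
[0.0, -0.153, 0.75] [-0.796, 0.0, 0.0]
[0.0, -0.563, 0.519] [-0.796, 0.0, 0.0]
[0.0, -0.76, 0.092] [-0.796, 0.0, 0.0]
```

Request:
send_rows:
  plan:
    - [[-0.15,0,0],[0,0.01,-0.01]]
    - [[-0.35,0,0],[0,0.01,-0.01]]
    - [[-0.6,0,0],[0,0.01,-0.01]]
    - [[-0.8,0,0],[0,0.01,-0.01]]
    - [[-0.92,0,0],[0,0.01,-0.01]]

```text
time_s: 38.55
tcp_pos: [0.6396, -0.1734, 0.285]
eef_rot: [-92.0, 89.8, 29.0]
contact_force: [0.1, 0.4, -3.1]
gripper_width: 0.014
```

Request:
send_rows:
  plan:
    - [[0,-0.03,0.12],[-0.15,0,0]]
    - [[0,-0.06,0.27],[-0.31,0,0]]
    - [[0,-0.09,0.43],[-0.47,0,0]]
    - [[0,-0.12,0.59],[-0.63,0,0]]
    - [[0,-0.15,0.75],[-0.8,0,0]]

```text
time_s: 39.05
tcp_pos: [0.5999, -0.0648, 0.2859]
eef_rot: [-124.0, 89.8, 33.3]
contact_force: [0.4, 0.0, -4.3]
gripper_width: 0.0136
```

Request:
send_rows:
  plan:
    - [[0,-0.11,0.1],[-0.16,0,0]]
    - [[0,-0.22,0.2],[-0.32,0,0]]
    - [[0,-0.33,0.31],[-0.48,0,0]]
    - [[0,-0.45,0.41],[-0.64,0,0]]
    - [[0,-0.56,0.52],[-0.8,0,0]]

```text
time_s: 39.55
tcp_pos: [0.5596, 0.0434, 0.287]
eef_rot: [-158.5, 89.8, 35.1]
contact_force: [0.3, -0.1, -4.3]
gripper_width: 0.0138
```

Request:
send_rows:
  plan:
    - [[0,-0.17,0.02],[-0.16,0,0]]
    - [[0,-0.34,0.04],[-0.32,0,0]]
    - [[0,-0.52,0.06],[-0.48,0,0]]
    - [[0,-0.68,0.08],[-0.64,0,0]]
    - [[0,-0.73,0.09],[-0.79,0,0]]

```text
time_s: 40.05
tcp_pos: [0.5196, 0.1482, 0.2881]
eef_rot: [173.6, 89.8, 43.1]
contact_force: [-0.1, -0.9, -3.7]
gripper_width: 0.0132
```

```bash
python3 - <<'E'
from pl import *
go((*rk(-120,0),.141,-41.5))
E
```

```text
at [0.5196 0.1482 0.2881] phi -40.5 q [ 37.   6. -13.  -0. -71. 103.] w 0.0132 t 40.0
[0.981, -0.006, -0.026] [0.023, -0.005, -0.001]
```

Request:
send_rows:
  plan:
    - [[0.15,0,-0.02],[0.02,0,0]]
    - [[0.4,0,-0.02],[0.02,0,0]]
    - [[0.65,0,-0.02],[0.02,0,0]]
    - [[0.87,0,-0.02],[0.02,0,0]]
    - [[0.97,0,-0.02],[0.02,0,0]]

```text
time_s: 40.55
tcp_pos: [0.5202, 0.1498, 0.1403]
eef_rot: [-89.8, 89.9, 138.8]
contact_force: [-1.3, -0.4, -4.7]
gripper_width: 0.014
```

```bash
python3 - <<'E'
from pl import *
go((*rk(-20,0),.137,-41.5),(*rk(12,0),.133,-41.5),(*rk(18,0),.1315,-41.5))
E
```

```text
at [0.5202 0.1498 0.1403] phi -41.4 q [ 37.  13. -24.  -0. -52. 102.] w 0.014 t 40.5
[0.022, -0.0, -0.687] [0.002, 0.0, 0.002]
[0.027, 0.0, -0.213] [0.0, 0.0, 0.0]
[0.01, -0.0, -0.04] [0.0, 0.0, 0.0]
```

Request:
send_rows:
  plan:
    - [[0.01,0,-0.1],[0,0,0]]
    - [[0.02,0,-0.25],[0,0,0]]
    - [[0.02,0,-0.4],[0,0,0]]
    - [[0.02,0,-0.55],[0,0,0]]
    - [[0.02,0,-0.69],[0,0,0]]

```text
time_s: 41.05
tcp_pos: [0.59, 0.2287, 0.1388]
eef_rot: [-149.0, 89.9, 79.6]
contact_force: [0.3, -0.4, -2.9]
gripper_width: 0.0138
```

Request:
send_rows:
  plan:
    - [[0.01,0,-0.05],[0,0,0]]
    - [[0.02,0,-0.1],[0,0,0]]
    - [[0.025,0,-0.15],[0,0,0]]
    - [[0.028,0,-0.2],[0,0,0]]
    - [[0.028,0,-0.2],[0,0,0]]

```text
time_s: 41.55
tcp_pos: [0.6103, 0.2516, 0.1346]
eef_rot: [-156.4, 89.9, 72.2]
contact_force: [-0.1, -0.7, -3.9]
gripper_width: 0.0134
```

```bash
python3 - <<'E'
from pl import *
s,P,R=cur();print(R.T@s['contact_force']);go((*rk(19,0),.1305,-41.5))
E
```

```text
[3.94861562 0.42623194 0.58174009]
at [0.6103 0.2516 0.1346] phi -41.4 q [ 39.  24.  -9.  -0. -57.  99.] w 0.0134 t 41.5
[0.028, -0.002, -0.04] [0.002, -0.002, 0.001]
```

Request:
send_rows:
  plan:
    - [[0.01,0,-0.01],[0,0,0]]
    - [[0.02,0,-0.02],[0,0,0]]
    - [[0.028,0,-0.03],[0,0,0]]
    - [[0.028,0,-0.04],[0,0,0]]
    - [[0.028,0,-0.04],[0,0,0]]

```text
time_s: 42.05
tcp_pos: [0.6143, 0.2562, 0.1304]
eef_rot: [-157.0, 89.9, 71.6]
contact_force: [-0.3, 0.4, -3.9]
gripper_width: 0.0139
```

```bash
python3 - <<'E'
from pl import *
s,P,R=cur();print(R.T@s['contact_force']);go((*rk(20.5,0),.1298,-41.5))
E
```

```text
[ 3.87830567 -0.46668978 -0.14471903]
at [0.6143 0.2562 0.1304] phi -41.4 q [ 39.  25.  -9.  -0. -56.  99.] w 0.0139 t 42.0
[0.004, -0.002, -0.009] [0.002, -0.002, 0.001]
```

Request:
send_rows:
  plan:
    - [[0.002,0,-0.005],[0,0,0]]
    - [[0.004,0,-0.01],[0,0,0]]
    - [[0.005,0,-0.012],[0,0,0]]
    - [[0.005,0,-0.012],[0,0,0]]
    - [[0.005,0,-0.012],[0,0,0]]

```text
time_s: 42.55
tcp_pos: [0.6149, 0.2566, 0.1302]
eef_rot: [-75.0, 90.0, 153.5]
contact_force: [-4.8, -2.9, 3.8]
gripper_width: 0.014
```

Request:
send_rows:
  plan:
    - [[0,0,0],[0,0,0]]
    - [[0,0,0],[0,0,0]]
    - [[0,0,0],[0,0,0]]
    - [[-0.1,0,0],[0,0,0]]
    - [[-0.2,0,0],[0,0,0]]
  jaw: -0.2

```text
time_s: 43.05
tcp_pos: [0.6151, 0.2567, 0.1614]
eef_rot: [-49.5, 90.0, 179.1]
contact_force: [-0.3, 0.6, 0.5]
gripper_width: 0.035
```

Request:
send_rows:
  plan:
    - [[-0.25,0,0],[0,0,0]]
    - [[-0.5,0,0],[0,0,0]]
    - [[-0.65,0,0],[0,0,0]]
    - [[-0.65,0,0],[0,0,0]]
    - [[-0.65,0,0],[0,0,0]]

```text
time_s: 43.55
tcp_pos: [0.6154, 0.257, 0.2609]
eef_rot: [179.1, 89.8, 47.7]
contact_force: [-0.5, -0.4, -0.7]
gripper_width: 0.035
```

```bash
python3 - <<'E'
from pl import *
p=shot('wrist','w6');knobs(p);p=shot('top','t3');knobs(p)
d=np.radians(144.5);c=np.array([.6074,-.3917]);a=c-.0045*np.array([np.cos(d),np.sin(d)])
print(a);go((*a,.25,234.5))
E
```

```text
1597 [87. 39.] c [0.5893 0.4574] s [0.046 0.015] long 76.6 z 0.14 all [-0.023  0.023] top [-0.023  0.014]
959 [192. 200.] c [0.5548 0.3053] s [0.045 0.015] long 46.8 z 0.141 all [-0.023  0.023] top [-0.014  0.023]
729 [277. 200.] c [0.6117 0.2554] s [0.045 0.014] long 48.3 z 0.141 all [-0.023  0.023] top [-0.012  0.023]
42 [200. 199.] c [0.6083 0.2469] s [0.028 0.013] long 45.4 z 0.139 all [-0.014  0.014] top [-0.007  0.014]
84 [411. 200.] c [ 0.6072 -0.3911] s [0.015 0.046] long 149.2 z 0.14 all [-0.023  0.023] top [-0.023  0.014]
47 [183. 218.] c [0.5504 0.2982] s [0.028 0.014] long 46.1 z 0.14 all [-0.014  0.014] top [-0.007  0.014]
65 [310. 257.] c [ 0.4363 -0.0839] s [0.044 0.014] long 63.0 z 0.146 all [-0.022  0.022] top [-0.022  0.022]
69 [336. 259.] c [ 0.4304 -0.1632] s [0.044 0.014] long 59.2 z 0.146 all [-0.022  0.022] top [-0.022  0.022]
65 [363. 261.] c [ 0.4239 -0.2445] s [0.046 0.014] long 77.0 z 0.146 all [-0.023  0.023] top [-0.02   0.023]
[ 0.61106352 -0.39431316]
at [0.6148 0.2565 0.2587] phi -41.4 q [ 39.  19.   1.  -0. -71.  99.] w 0.0351 t 43.6
[0.012, 0.57, 0.654] [0.374, 0.0, 0.0]
[0.012, 0.735, 0.461] [0.374, 0.0, 0.0]
[0.011, 0.837, 0.229] [0.374, 0.0, 0.0]
[0.011, 0.868, -0.023] [0.374, 0.0, 0.0]
[0.012, 0.824, -0.273] [0.374, 0.0, 0.0]
```

Request:
send_rows:
  plan:
    - [[0,0.11,0.13],[0.07,0,0]]
    - [[0,0.22,0.26],[0.15,0,0]]
    - [[0,0.34,0.39],[0.22,0,0]]
    - [[0,0.45,0.52],[0.3,0,0]]
    - [[0.01,0.57,0.65],[0.37,0,0]]

```text
time_s: 44.15
tcp_pos: [0.614, 0.1258, 0.2564]
eef_rot: [-13.0, 89.9, -161.2]
contact_force: [0.4, -0.3, -0.2]
gripper_width: 0.0351
```

Request:
send_rows:
  plan:
    - [[0,0.15,0.09],[0.07,0,0]]
    - [[0,0.3,0.18],[0.15,0,0]]
    - [[0,0.44,0.27],[0.22,0,0]]
    - [[0,0.59,0.36],[0.3,0,0]]
    - [[0.01,0.73,0.46],[0.37,0,0]]

```text
time_s: 44.65
tcp_pos: [0.6128, -0.0048, 0.2541]
eef_rot: [3.8, 89.8, -161.1]
contact_force: [0.5, 0.2, -0.3]
gripper_width: 0.0348
```

Request:
send_rows:
  plan:
    - [[0,0.17,0.05],[0.07,0,0]]
    - [[0,0.34,0.09],[0.15,0,0]]
    - [[0,0.5,0.14],[0.22,0,0]]
    - [[0,0.67,0.18],[0.3,0,0]]
    - [[0.01,0.84,0.23],[0.37,0,0]]

```text
time_s: 45.15
tcp_pos: [0.6118, -0.1365, 0.2519]
eef_rot: [17.2, 89.7, -164.6]
contact_force: [0.6, 0.1, 0.3]
gripper_width: 0.0351
```

Request:
send_rows:
  plan:
    - [[0,0.17,0],[0.07,0,0]]
    - [[0,0.35,-0.01],[0.15,0,0]]
    - [[0,0.52,-0.01],[0.22,0,0]]
    - [[0,0.7,-0.02],[0.3,0,0]]
    - [[0.01,0.87,-0.02],[0.37,0,0]]

```text
time_s: 45.65
tcp_pos: [0.6104, -0.2682, 0.2497]
eef_rot: [29.2, 89.6, -169.3]
contact_force: [-0.3, -0.2, -0.6]
gripper_width: 0.0348
```

Request:
send_rows:
  plan:
    - [[0,0.19,-0.06],[0.07,0,0]]
    - [[0,0.38,-0.12],[0.15,0,0]]
    - [[0,0.57,-0.19],[0.25,0,0]]
    - [[0,0.74,-0.25],[0.35,0,0]]
    - [[0.01,0.77,-0.27],[0.37,0,0]]

```text
time_s: 46.15
tcp_pos: [0.6111, -0.3931, 0.2466]
eef_rot: [41.1, 89.4, -174.4]
contact_force: [-0.1, 0.5, -0.2]
gripper_width: 0.0352
```

```bash
python3 - <<'E'
from pl import *
p=shot('wrist','w7');knobs(p)
go((.611,-.394,.133,234.5))
E
```

```text
810 [276. 205.] c [ 0.6057 -0.3906] s [0.014 0.045] long 146.4 z 0.141 all [-0.023  0.023] top [-0.023  0.013]
at [ 0.6113 -0.3924  0.2461] phi -125.4 q [-17.  26.   9.   0. -73.  72.] w 0.035 t 46.2
[0.754, 0.005, -0.011] [0.002, 0.01, -0.008]
```

Request:
send_rows:
  plan:
    - [[0.15,0,-0.01],[-0.03,0.01,-0.01]]
    - [[0.4,0,-0.01],[-0.03,0.01,-0.01]]
    - [[0.6,0,-0.01],[-0.03,0.01,-0.01]]
    - [[0.73,0,-0.01],[-0.03,0.01,-0.01]]
    - [[0.75,0,-0.01],[-0.03,0.01,-0.01]]

```text
time_s: 46.7
tcp_pos: [0.6096, -0.3915, 0.1298]
eef_rot: [-7.4, 89.6, 138.6]
contact_force: [0.3, -0.4, 0.9]
gripper_width: 0.035
```

Request:
send_rows:
  plan:
    - [[0,0,0],[0,0,0]]
    - [[0,0,0],[0,0,0]]
    - [[0,0,0],[0,0,0]]
    - [[0,0,0],[0,0,0]]
    - [[-0.1,0,0],[0,0,0]]
  jaw: -1

```text
time_s: 47.2
tcp_pos: [0.6084, -0.3907, 0.1432]
eef_rot: [-4.0, 89.4, 142.0]
contact_force: [-0.3, 0.2, -4.1]
gripper_width: 0.0139
```

```bash
python3 - <<'E'
from pl import *
s,P,R=cur();print(s['contact_force'])
a=P[:2];b=rk(-120,-76)
go((*a,.28,235.5),(*b,.28,318.5))
E
```

```text
[-0.34885453  0.15174776 -4.13393598]
at [ 0.6084 -0.3907  0.1432] phi -124.0 q [-17.  29.   1.  -0. -62.  74.] w 0.0139 t 47.2
[-0.912, -0.001, 0.009] [0.011, 0.013, 0.001]
[0.0, -0.649, 0.505] [-0.461, 0.0, 0.0]
[0.0, -0.786, 0.243] [-0.461, 0.0, 0.0]
[0.0, -0.821, -0.051] [-0.461, 0.0, 0.0]
[0.0, -0.749, -0.339] [-0.461, 0.0, 0.0]
```

Request:
send_rows:
  plan:
    - [[-0.15,0,0],[0,0.01,0]]
    - [[-0.35,0,0],[0,0.01,0]]
    - [[-0.6,0,0],[0,0.01,0]]
    - [[-0.8,0,0],[0,0.01,0]]
    - [[-0.92,0,0.01],[0,0.01,0]]

```text
time_s: 47.7
tcp_pos: [0.6087, -0.3913, 0.2857]
eef_rot: [-143.5, 89.9, 2.5]
contact_force: [-0.2, -0.4, -2.9]
gripper_width: 0.0138
```

Request:
send_rows:
  plan:
    - [[0,-0.11,0.08],[-0.09,0,0]]
    - [[0,-0.24,0.18],[-0.18,0,0]]
    - [[0,-0.38,0.29],[-0.28,0,0]]
    - [[0,-0.51,0.4],[-0.37,0,0]]
    - [[0,-0.65,0.5],[-0.46,0,0]]

```text
time_s: 48.2
tcp_pos: [0.6004, -0.2676, 0.2868]
eef_rot: [-161.9, 89.8, 4.9]
contact_force: [1.7, 0.4, -3.0]
gripper_width: 0.0139
```

Request:
send_rows:
  plan:
    - [[0,-0.16,0.05],[-0.09,0,0]]
    - [[0,-0.32,0.1],[-0.18,0,0]]
    - [[0,-0.47,0.15],[-0.28,0,0]]
    - [[0,-0.63,0.2],[-0.37,0,0]]
    - [[0,-0.79,0.24],[-0.46,0,0]]

```text
time_s: 48.7
tcp_pos: [0.5918, -0.1431, 0.2879]
eef_rot: [-178.7, 89.8, 8.9]
contact_force: [-0.0, 0.5, -3.0]
gripper_width: 0.0139
```

Request:
send_rows:
  plan:
    - [[0,-0.16,-0.01],[-0.09,0,0]]
    - [[0,-0.33,-0.02],[-0.18,0,0]]
    - [[0,-0.49,-0.03],[-0.28,0,0]]
    - [[0,-0.66,-0.04],[-0.37,0,0]]
    - [[0,-0.82,-0.05],[-0.46,0,0]]

```text
time_s: 49.2
tcp_pos: [0.5823, -0.0192, 0.2891]
eef_rot: [165.1, 89.8, 13.6]
contact_force: [-0.3, 0.2, -3.3]
gripper_width: 0.0139
```

Request:
send_rows:
  plan:
    - [[0,-0.17,-0.08],[-0.09,0,0]]
    - [[0,-0.34,-0.15],[-0.18,0,0]]
    - [[0,-0.51,-0.23],[-0.28,0,0]]
    - [[0,-0.66,-0.31],[-0.4,0,0]]
    - [[0,-0.69,-0.33],[-0.45,0,0]]

```text
time_s: 49.7
tcp_pos: [0.5759, 0.0975, 0.2902]
eef_rot: [153.8, 89.7, 22.9]
contact_force: [-0.2, -1.5, -3.8]
gripper_width: 0.0139
```

```bash
python3 - <<'E'
from pl import *
go((*rk(-120,-76),.142,-41.5))
E
```

```text
at [0.5759 0.0975 0.2902] phi -40.9 q [ 29.  10.  -7.   0. -72. 110.] w 0.0139 t 49.7
[0.988, -0.006, -0.03] [0.013, -0.006, -0.003]
```

Request:
send_rows:
  plan:
    - [[0.15,0,-0.03],[0.01,-0.005,0]]
    - [[0.4,0,-0.03],[0.01,-0.005,0]]
    - [[0.65,0,-0.03],[0.01,-0.005,0]]
    - [[0.87,0,-0.03],[0.01,-0.005,0]]
    - [[0.97,0,-0.03],[0.01,-0.005,0]]

```text
time_s: 50.2
tcp_pos: [0.5777, 0.1006, 0.1423]
eef_rot: [-0.9, 89.8, -132.3]
contact_force: [-0.0, 0.0, -2.8]
gripper_width: 0.0136
```

```bash
python3 - <<'E'
from pl import *
go((*rk(-20,-76),.138,-41.5),(*rk(12,-76),.1345,-41.5),(*rk(18,-76),.132,-41.5))
E
```

```text
at [0.5777 0.1006 0.1423] phi -41.4 q [ 29.  17. -19.   0. -54. 110.] w 0.0136 t 50.2
[0.026, 0.002, -0.678] [0.002, 0.004, 0.0]
[0.023, -0.0, -0.213] [0.0, 0.0, 0.0]
[0.017, -0.0, -0.04] [0.0, 0.0, 0.0]
```

Request:
send_rows:
  plan:
    - [[0.01,0,-0.1],[0,0,0]]
    - [[0.02,0,-0.25],[0,0,0]]
    - [[0.026,0,-0.4],[0,0,0]]
    - [[0.026,0,-0.55],[0,0,0]]
    - [[0.026,0,-0.68],[0,0,0]]

```text
time_s: 50.7
tcp_pos: [0.6468, 0.1785, 0.1396]
eef_rot: [28.8, 89.9, -102.6]
contact_force: [0.3, -0.9, -2.8]
gripper_width: 0.014
```

Request:
send_rows:
  plan:
    - [[0.01,0,-0.05],[0,0,0]]
    - [[0.02,0,-0.1],[0,0,0]]
    - [[0.025,0,-0.15],[0,0,0]]
    - [[0.025,0,-0.2],[0,0,0]]
    - [[0.025,0,-0.2],[0,0,0]]

```text
time_s: 51.2
tcp_pos: [0.6672, 0.2014, 0.1359]
eef_rot: [42.1, 89.9, -89.3]
contact_force: [0.6, -0.8, -3.1]
gripper_width: 0.0141
```

```bash
python3 - <<'E'
from pl import *
s,P,R=cur();print(R.T@s['contact_force']);go((*rk(19,-76),.1312,-41.5))
E
```

```text
[3.07982857 0.95930642 0.18371332]
at [0.6672 0.2014 0.1359] phi -41.4 q [ 33.  27.  -4.   0. -59. 106.] w 0.0141 t 51.2
[0.031, -0.0, -0.039] [0.003, 0.001, -0.001]
```

Request:
send_rows:
  plan:
    - [[0.01,0,-0.01],[0,0,0]]
    - [[0.02,0,-0.02],[0,0,0]]
    - [[0.03,0,-0.03],[0,0,0]]
    - [[0.032,0,-0.04],[0,0,0]]
    - [[0.032,0,-0.04],[0,0,0]]

```text
time_s: 51.7
tcp_pos: [0.671, 0.2058, 0.1312]
eef_rot: [33.0, 89.9, -98.3]
contact_force: [-0.2, -2.0, -0.4]
gripper_width: 0.0137
```

```bash
python3 - <<'E'
from pl import *
s,P,R=cur();print(R.T@s['contact_force']);go((*rk(21,-76),.1305,-41.5))
E
```

```text
[0.3780764  1.21349053 1.63709317]
at [0.671  0.2058 0.1312] phi -41.4 q [ 33.  28.  -4.   0. -59. 106.] w 0.0137 t 51.7
[0.005, -0.001, -0.014] [0.003, 0.002, -0.001]
```

Touching now; nudge slightly, release, rise, and check all lanes.

Request:
send_rows:
  plan:
    - [[0.001,0,-0.004],[0,0,0]]
    - [[0.002,0,-0.008],[0,0,0]]
    - [[0.002,0,-0.01],[0,0,0]]
    - [[0.002,0,-0.01],[0,0,0]]
    - [[0.002,0,-0.01],[0,0,0]]

```text
time_s: 52.2
tcp_pos: [0.6721, 0.2068, 0.1312]
eef_rot: [41.8, 89.9, -89.5]
contact_force: [-1.2, -1.9, 2.0]
gripper_width: 0.0137
```

Request:
send_rows:
  plan:
    - [[0,0,0],[0,0,0]]
    - [[0,0,0],[0,0,0]]
    - [[0,0,0],[0,0,0]]
    - [[-0.1,0,0],[0,0,0]]
    - [[-0.2,0,0],[0,0,0]]
  jaw: -0.2

```text
time_s: 52.7
tcp_pos: [0.6722, 0.2069, 0.1623]
eef_rot: [38.1, 89.9, -93.2]
contact_force: [1.3, -0.1, 0.4]
gripper_width: 0.035
```

Request:
send_rows:
  plan:
    - [[-0.25,0,0],[0,0,0]]
    - [[-0.5,0,0],[0,0,0]]
    - [[-0.65,0,0],[0,0,0]]
    - [[-0.65,0,0],[0,0,0]]
    - [[-0.65,0,0],[0,0,0]]

```text
time_s: 53.2
tcp_pos: [0.6725, 0.2074, 0.2619]
eef_rot: [120.2, 89.9, -11.1]
contact_force: [-0.1, 0.8, -0.6]
gripper_width: 0.0353
```

```bash
python3 - <<'E'
from pl import *
p=shot('wrist','w8');knobs(p)
for y in (76,0,-76): print('expected c',np.round(rk(15.5,y),4))
go((*rk(-180,0),.25,-41.5),(*rk(-180,0),.03,-41.5))
E
```

```text
606 [ 9. 51.] c [0.5926 0.4471] s [0.033 0.014] long 51.7 z 0.127 all [-0.016  0.016] top [-0.016  0.006]
1235 [107. 200.] c [0.5547 0.3053] s [0.045 0.015] long 47.9 z 0.14 all [-0.023  0.023] top [-0.013  0.023]
934 [192. 199.] c [0.612  0.2549] s [0.046 0.014] long 48.7 z 0.141 all [-0.023  0.023] top [-0.013  0.023]
726 [277. 201.] c [0.6687 0.2037] s [0.045 0.014] long 48.9 z 0.141 all [-0.023  0.023] top [-0.013  0.022]
expected c [0.5548 0.304 ]
expected c [0.6118 0.2536]
expected c [0.6687 0.2032]
at [0.672  0.2071 0.2604] phi -41.4 q [ 33.  23.   6.   0. -73. 106.] w 0.0348 t 53.2
[0.035, -0.255, 0.668] [0.002, 0.001, -0.001]
[0.035, -0.254, 0.668] [0.002, 0.001, -0.001]
[0.733, 0.0, 0.0] [0.0, 0.0, 0.0]
[0.733, 0.0, 0.0] [0.0, 0.0, 0.0]
```

```bash
python3 - <<'E'
from pl import *
go((*rk(-180,0),.25,-131.5),(*rk(-180,0),.12,-131.5))
E
```

```text
at [0.672  0.2071 0.2604] phi -41.4 q [ 33.  23.   6.   0. -73. 106.] w 0.0348 t 53.2
[0.023, -0.17, 0.445] [0.668, -0.0, -0.001]
[0.023, 0.076, 0.471] [0.668, -0.0, -0.001]
[0.023, 0.301, 0.369] [0.668, -0.0, -0.001]
[0.867, -0.0, -0.0] [0.0, 0.0, 0.0]
```

Request:
send_rows:
  plan:
    - [[0,-0.03,0.09],[0.13,0,0]]
    - [[0,-0.07,0.18],[0.27,0,0]]
    - [[0,-0.1,0.27],[0.4,0,0]]
    - [[0,-0.14,0.36],[0.53,0,0]]
    - [[0.02,-0.17,0.44],[0.67,0,0]]

```text
time_s: 53.75
tcp_pos: [0.6084, 0.174, 0.2569]
eef_rot: [56.0, 89.9, -105.7]
contact_force: [0.3, 0.4, -0.1]
gripper_width: 0.035
```

Request:
send_rows:
  plan:
    - [[0,0.02,0.09],[0.13,0,0]]
    - [[0,0.03,0.18],[0.27,0,0]]
    - [[0,0.05,0.28],[0.4,0,0]]
    - [[0,0.06,0.38],[0.53,0,0]]
    - [[0.02,0.08,0.47],[0.67,0,0]]

```text
time_s: 54.25
tcp_pos: [0.5443, 0.1401, 0.2534]
eef_rot: [71.7, 89.8, -120.4]
contact_force: [0.3, 0.3, -0.5]
gripper_width: 0.0354
```

Request:
send_rows:
  plan:
    - [[0,0.06,0.07],[0.13,0,0]]
    - [[0,0.12,0.15],[0.27,0,0]]
    - [[0,0.2,0.25],[0.42,0,0]]
    - [[0,0.28,0.34],[0.6,0,0]]
    - [[0.02,0.29,0.35],[0.67,0,0]]

```text
time_s: 54.75
tcp_pos: [0.482, 0.1076, 0.2504]
eef_rot: [93.1, 89.8, -129.5]
contact_force: [0.4, -0.0, 0.6]
gripper_width: 0.0352
```

```bash
python3 - <<'E'
from pl import *
go((*rk(-180,0),.12,-131.5),(*rk(-180,0),.031,-131.5))
p=shot('top','t4');w=pts(p)
m=(w[...,2]>.014)&(w[...,2]<.04)
c,s=np.cos(np.radians(YAW)),np.sin(np.radians(YAW));d=w[...,:2]-O;X=d[...,0]*c+d[...,1]*s;Y=-d[...,0]*s+d[...,1]*c
k=m&(X<-.15)&(X>-.21)&(abs(Y)<.125);print(k.sum(),X[k].mean(),np.median(X[k]),w[k][:,2].mean(),Y[k].min(),Y[k].max())
E
```

```text
at [0.482  0.1076 0.2504] phi -132.6 q [ 35.   3. -21.   0. -66.  12.] w 0.0352 t 54.8
[0.87, -0.003, -0.003] [-0.024, -0.0, -0.005]
[0.593, 0.0, 0.0] [0.0, 0.0, 0.0]
49 -0.17947254923855818 -0.17929889677253577 0.02401935819961845 -0.12445974477212 -0.07555440771237978
```

Request:
send_rows:
  plan:
    - [[0.25,0,0],[-0.02,0,0]]
    - [[0.5,0,0],[-0.02,0,0]]
    - [[0.7,0,0],[-0.02,0,0]]
    - [[0.85,0,0],[-0.02,0,0]]
    - [[0.87,0,0],[-0.02,0,0]]

```text
time_s: 55.3
tcp_pos: [0.4799, 0.1062, 0.1163]
eef_rot: [78.8, 89.4, -142.9]
contact_force: [-0.8, 0.1, 0.6]
gripper_width: 0.035
```

```bash
python3 - <<'E'
from pl import *
go((*rk(-179.5,0),.032,-131.5))
E
```

```text
at [0.4799 0.1062 0.1163] phi -131.7 q [ 35.  11. -32.   0. -48.  13.] w 0.035 t 55.3
[0.561, -0.024, -0.008] [-0.005, 0.003, -0.013]
```

Request:
send_rows:
  plan:
    - [[0.12,-0.02,0],[0,0,-0.01]]
    - [[0.25,-0.02,0],[0,0,-0.01]]
    - [[0.4,-0.02,0],[0,0,-0.01]]
    - [[0.52,-0.02,0],[0,0,-0.01]]
    - [[0.56,-0.02,0],[0,0,-0.01]]

```text
time_s: 55.8
tcp_pos: [0.4809, 0.1077, 0.0314]
eef_rot: [61.2, 89.7, -160.5]
contact_force: [0.4, -0.3, 0.4]
gripper_width: 0.0347
```

Request:
send_rows:
  plan:
    - [[0,0,0],[0,0,0]]
    - [[0,0,0],[0,0,0]]
    - [[0,0,0],[0,0,0]]
    - [[0,0,0],[0,0,0]]
    - [[0,0,0],[0,0,0]]
  jaw: -1
  force: 15

```text
time_s: 56.3
tcp_pos: [0.4831, 0.1097, 0.0327]
eef_rot: [-43.9, 89.9, 94.5]
contact_force: [1.8, 5.9, -1.6]
gripper_width: 0.0091
```

```bash
cat > arc.py <<'E'
from pl import *
import sys
s,P,R=cur();c,sn=np.cos(np.radians(YAW)),np.sin(np.radians(YAW));d=P[:2]-O
x=(d[0]*c+d[1]*sn)*1e3;h=float(sys.argv[1]) # tcp height above bar
th=np.arctan2(-70-x,P[2]*1e3-h-15)
print('force',np.round(s['contact_force'],1),'w',s['gripper_width'],'x',x,'z',P[2],'theta',np.degrees(th),'rad',np.hypot(-70-x,P[2]*1e3-h-15))
t=th
for k in range(4):
    print('call',k);o=t
    n=5
    for i in range(1,n+1):
        a=o-np.radians(25)*i/n
        X=-70-110*np.sin(a);Z=15+110*np.cos(a);X0=-70-110*np.sin(o);Z0=15+110*np.cos(o)
        G=np.array([(X-X0)/1e3*c,(X-X0)/1e3*sn,(Z-Z0)/1e3]);print(np.round(R.T@G/.15,3).tolist())
    t=a
print(np.degrees(t))
E
python3 arc.py 11
```

```text
force [ 1.8  5.9 -1.6] w 0.009140095854010023 x -177.51922459490237 z 0.03272953704714432 theta 86.4185775188658 rad 107.72961675582971
call 0
[-0.064, -0.007, 0.0]
[-0.126, -0.019, 0.0]
[-0.188, -0.037, 0.0]
[-0.247, -0.06, 0.0]
[-0.305, -0.088, 0.001]
call 1
[-0.055, -0.033, 0.0]
[-0.106, -0.071, 0.0]
[-0.155, -0.113, 0.0]
[-0.199, -0.159, 0.001]
[-0.239, -0.209, 0.001]
call 2
[-0.036, -0.053, 0.0]
[-0.067, -0.109, 0.0]
[-0.092, -0.168, 0.0]
[-0.113, -0.228, 0.001]
[-0.128, -0.29, 0.001]
call 3
[-0.01, -0.063, 0.0]
[-0.014, -0.127, 0.0]
[-0.013, -0.191, 0.0]
[-0.006, -0.255, 0.001]
[0.006, -0.317, 0.001]
-13.581422481134199
```

Request:
send_rows:
  plan:
    - [[-0.06,-0.01,0],[0,0,0]]
    - [[-0.13,-0.02,0],[0,0,0]]
    - [[-0.19,-0.035,0],[0,0,0]]
    - [[-0.25,-0.06,0],[0,0,0]]
    - [[-0.3,-0.085,0],[0,0,0]]

```text
time_s: 56.8
tcp_pos: [0.4911, 0.1187, 0.0787]
eef_rot: [0.2, 89.9, 138.5]
contact_force: [-2.1, -2.7, -1.4]
gripper_width: 0.0094
```

```bash
python3 arc.py 11 | head -19; python3 -c "
from h import *
p=shot('side','s5');cv2.imwrite('pics/s5.png',cv2.resize(p['color'][130:280,170:370,::-1],None,fx=4,fy=4,interpolation=cv2.INTER_CUBIC))"
```

```text
force [-2.1 -2.7 -1.4] w 0.00939858895550577 x -165.46355938537235 z 0.07866638139515596 theta 61.11487620561714 rad 109.02769785602437
call 0
[-0.055, -0.033, 0.0]
[-0.106, -0.071, 0.0]
[-0.154, -0.114, 0.001]
[-0.198, -0.16, 0.001]
[-0.238, -0.21, 0.001]
call 1
[-0.035, -0.053, 0.0]
[-0.066, -0.109, 0.0]
[-0.092, -0.168, 0.001]
[-0.112, -0.229, 0.001]
[-0.127, -0.291, 0.001]
call 2
[-0.01, -0.063, 0.0]
[-0.014, -0.127, 0.0]
[-0.012, -0.191, 0.0]
[-0.005, -0.255, 0.001]
[0.008, -0.317, 0.001]
```

View pics/s5.png

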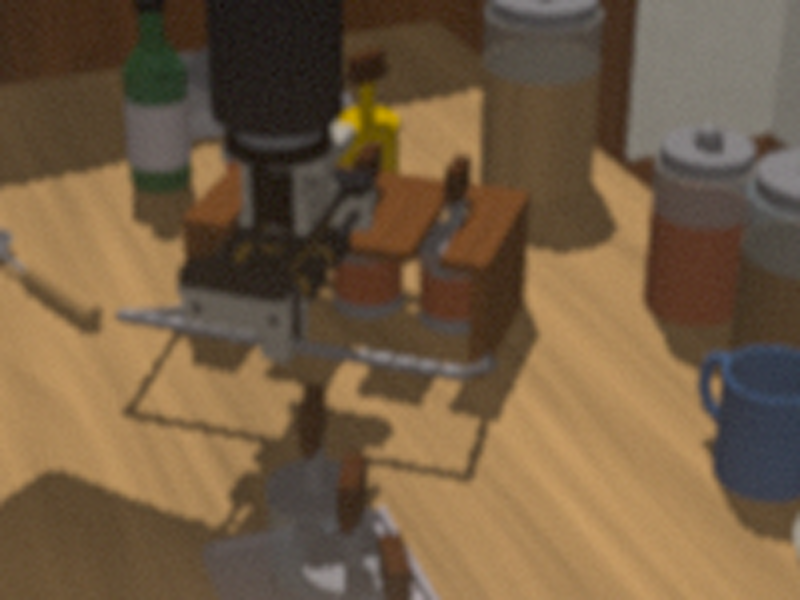

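Request:
send_rows:
  plan:
    - [[-0.055,-0.033,0],[0,0,0]]
    - [[-0.106,-0.071,0],[0,0,0]]
    - [[-0.154,-0.114,0],[0,0,0]]
    - [[-0.198,-0.16,0],[0,0,0]]
    - [[-0.238,-0.21,0],[0,0,0]]

```text
time_s: 57.35
tcp_pos: [0.5107, 0.1408, 0.1159]
eef_rot: [70.0, 89.7, -151.7]
contact_force: [-7.5, -6.8, 9.2]
gripper_width: 0.0095
```

```bash
python3 arc.py 11 | head -13
```

```text
force [-7.5 -6.8  9.2] w 0.00948854263607667 x -135.98176063178005 z 0.11591347389941352 theta 36.27256888850469 rad 111.52589620680048
call 0
[-0.036, -0.053, 0.0]
[-0.067, -0.109, 0.0]
[-0.093, -0.167, 0.001]
[-0.114, -0.228, 0.001]
[-0.13, -0.29, 0.001]
call 1
[-0.01, -0.063, 0.0]
[-0.015, -0.127, 0.0]
[-0.014, -0.191, 0.0]
[-0.007, -0.255, 0.001]
[0.005, -0.317, 0.001]
```

Request:
send_rows:
  plan:
    - [[-0.045,-0.053,0],[0,0,0]]
    - [[-0.08,-0.109,0],[0,0,0]]
    - [[-0.11,-0.167,0],[0,0,0]]
    - [[-0.13,-0.228,0],[0,0,0]]
    - [[-0.145,-0.29,0],[0,0,0]]

```text
time_s: 57.85
tcp_pos: [0.5403, 0.174, 0.1381]
eef_rot: [71.4, 89.7, -150.3]
contact_force: [-1.0, 0.1, 1.1]
gripper_width: 0.0096
```

```bash
python3 arc.py 11 | head -7
```

```text
force [-1.   0.1  1.1] w 0.00955943118456436 x -91.48866067479577 z 0.13810330253655576 theta 10.851186415839425 rad 114.14426388215513
call 0
[-0.01, -0.063, 0.0]
[-0.014, -0.127, 0.0]
[-0.012, -0.191, 0.0]
[-0.005, -0.255, 0.001]
[0.007, -0.317, 0.001]
```

Request:
send_rows:
  plan:
    - [[-0.008,-0.05,0],[0,0,0]]
    - [[-0.01,-0.1,0],[0,0,0]]
    - [[-0.01,-0.15,0],[0,0,0]]
    - [[-0.006,-0.2,0],[0,0,0]]
    - [[0,-0.235,0],[0,0,0]]

```text
time_s: 58.35
tcp_pos: [0.565, 0.2017, 0.1386]
eef_rot: [67.8, 89.8, -153.8]
contact_force: [-3.6, 2.7, 6.3]
gripper_width: 0.0094
```

Request:
send_rows:
  plan:
    - [[0,0,0],[0,0,0]]
    - [[0,0,0],[0,0,0]]
    - [[0,0,0],[0,0,0]]
    - [[0,0,0],[0,0,0]]
    - [[0,0,0],[0,0,0]]
  jaw: -0.55

```text
time_s: 58.85
tcp_pos: [0.5649, 0.2016, 0.1386]
eef_rot: [67.8, 89.8, -153.8]
contact_force: [-0.1, 0.2, 0.3]
gripper_width: 0.0195
```

```bash
python3 arc.py 11 | head -1
```

```text
force [-0.1  0.2  0.3] w 0.019467893062187047 x -54.52471916269182 z 0.13856058425024692 theta -7.8281775215191916 rad 113.61940610542943
```

Released over centre with no contact. Rise, back off, and check.

Request:
send_rows:
  plan:
    - [[-0.15,0,0],[0,0,0]]
    - [[-0.35,0,0],[0,0,0]]
    - [[-0.6,0,0],[0,0,0]]
    - [[-0.85,0,0],[0,0,0]]
    - [[-0.95,0,0],[0,0,0]]

```text
time_s: 59.35
tcp_pos: [0.5666, 0.2021, 0.2855]
eef_rot: [-112.5, 89.9, 25.9]
contact_force: [0.1, 0.4, -0.5]
gripper_width: 0.0201
```

Request:
send_rows:
  plan:
    - [[0,0.2,0],[0,0,0]]
    - [[0,0.5,0],[0,0,0]]
    - [[0,0.8,0],[0,0,0]]
    - [[0,1,0],[0,0,0]]
    - [[0,1,0],[0,0,0]]

```text
time_s: 59.85
tcp_pos: [0.4646, 0.0875, 0.286]
eef_rot: [-104.4, 89.8, 33.9]
contact_force: [0.0, 0.8, 0.6]
gripper_width: 0.0196
```

```bash
python3 - <<'E'
from pl import *
p=shot('top','t5');knobs(p)
w=pts(p)
for n in ['mug','bowl','spare_lid','oil','spoon','honey']:
    for d in r.trace(p,n)[:1]: print(n,np.round(np.nanmedian(w[d['mask']],0),3),np.round(d['score'],2))
cv2.imwrite('pics/t5.png',cv2.resize(p['color'][130:310,90:450,::-1],None,fx=2.2,fy=2.2,interpolation=cv2.INTER_CUBIC))
p=shot('side');cv2.imwrite('pics/s6.png',cv2.resize(p['color'][130:370,150:430,::-1],None,fx=2.4,fy=2.4,interpolation=cv2.INTER_CUBIC))
for y in (76,0,-76): print('expected c',np.round(rk(15.5,y),4))
E
```

```text
81 [133. 170.] c [0.6995 0.4523] s [0.047 0.016] long 25.3 z 0.139 all [-0.024  0.024] top [-0.024  0.014]
67 [215. 179.] c [0.669  0.2014] s [0.043 0.014] long 49.2 z 0.14 all [-0.022  0.022] top [-0.013  0.022]
big [0.5667 0.2016] [0.011 0.275] 48.7 z 0.128
64 [198. 197.] c [0.6134 0.2536] s [0.04  0.013] long 49.6 z 0.141 all [-0.02  0.02] top [-0.015  0.02 ]
71 [131. 205.] c [0.59   0.4552] s [0.045 0.014] long 77.2 z 0.14 all [-0.022  0.022] top [-0.022  0.015]
74 [181. 216.] c [0.5556 0.3034] s [0.045 0.014] long 48.5 z 0.14 all [-0.023  0.023] top [-0.014  0.023]
61 [310. 257.] c [ 0.4362 -0.0841] s [0.044 0.014] long 63.3 z 0.145 all [-0.022  0.022] top [-0.022  0.022]
62 [336. 259.] c [ 0.4301 -0.1638] s [0.045 0.014] long 60.5 z 0.146 all [-0.022  0.022] top [-0.02   0.022]
65 [363. 261.] c [ 0.4239 -0.2441] s [0.044 0.014] long 76.4 z 0.146 all [-0.022  0.022] top [-0.022  0.022]
mug [ 0.787 -0.087  0.03 ] 0.85
bowl [ 0.77  -0.248  0.019] 0.76
spare_lid [ 0.518 -0.458  0.077] 0.53
oil [0.519 0.533 0.124] 0.8
spoon [0.663 0.196 0.079] 0.74
honey [ 0.518 -0.458  0.077] 0.89
expected c [0.5548 0.304 ]
expected c [0.6118 0.2536]
expected c [0.6687 0.2032]
```

View pics/s6.png

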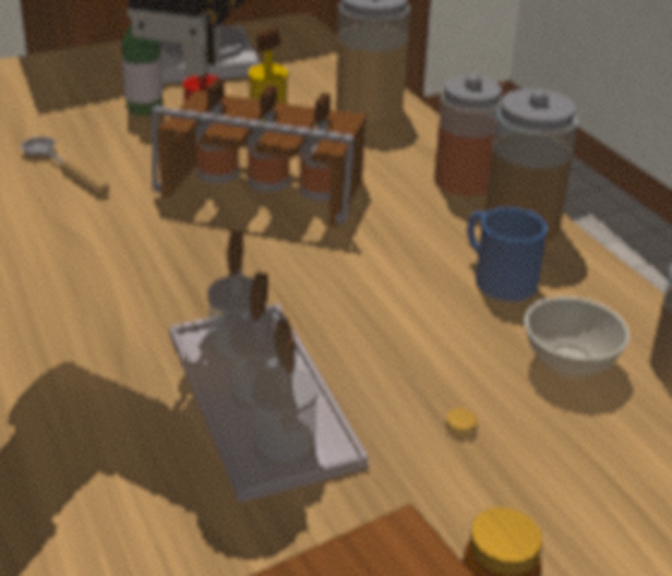

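View pics/t5.png

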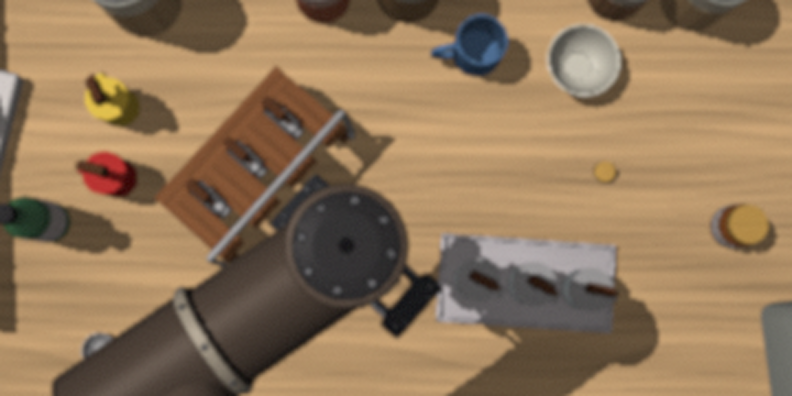

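```bash
python3 -c "
from h import *
s=r.get_state();print(s['time_s'],s['contact_force']);print(r.close_job())"
```

```text
60.25 [0.15136936 0.30177776 0.1651936 ]
the job is handed in; nothing more can be done
None
```

The swap is finished and handed in at 60 s of the allowed 210 s. I opened the gate, moved the three empty jars to the tray, put the three filled jars in the lanes, and swung the gate closed. No verdict was reported.

**What the last checks showed:**
- **Filled jars:** all three knobs measured within about 2 mm of their home points and about 1° of straight out, with spouts to the front.
- **Empty jars:** all three stand upright on the tray floor, their knob tops about 6 mm higher than when they stood on the worktop.
- **Gate:** the bar is back within about 1 mm of where it was when first closed, and it stayed there after I let go.
- **Robot:** it was clear of everything, with no contact force.

**Other things I saw:**
- **Other items:** the mug, bowl, oil and honey read within 3 mm of where they started. In the last check the network mistook other things for the lid and the spoon. In the final pictures both still look in their places, but I have no measured positions for them.
- **Knocked jar:** the third filled jar was knocked about 5 cm aside partway through. I measured it again before picking it up.
- **Peak force:** setting the first empty jar down pressed the tray with about 58 N at the wrist, under the 120 N limit. I backed off and set it down gently.

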